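Take apart the pile on the slide box and put each thing on its own place

ROBOT

A 6-joint arm with a two-finger parallel gripper is mounted at the origin on a cart in front of the work surface, level with it; the furniture and walls round the work are solid. World frame = base frame: x ahead of the robot, y to its left, z up, the work surface at z = 0. Lengths are in m, angles in rad, forces in N, time in s.
With the tool pointing down it reaches from about 0.25 to 0.775 m from the base axis. Payload 4 kg.
Tool frame: the origin (TCP) lies midway between the tips of the shut fingers; the grasp point (between the pads) lies 19 mm behind it; z points along the fingers, y is the line along which they close (so a half turn about z gives the same grasp; the last joint's range is limited). The gripper opens to 94 mm and grips with 3 to 60 N. Pads are 16 mm wide; open, the fingers measure 119 mm over their backs; the gripper's body (75 mm by 177 mm) begins 78 mm behind the grasp point.
Start: joints at [-1.235, 0.087, 1.371, -0, 1.684, -0.103], TCP at [0.234, -0.498, 0.206] pointing down, gripper open.
Joint ranges: [-3.1, 3.1], [-0.76, 2.03], [0.27, 2.55], [-1.08, 4.22], [0.17, 2.65], [-2.57, 2.57]. Speed limits (rad/s): [2.79, 2.79, 3.14, 3.14, 3.14, 3.14].

INTERFACE

Orientations are given as [roll, pitch, yaw] about the fixed x, y, z axes, in that order (R = Rz(yaw) Ry(pitch) Rx(roll)).
In Python, from plant import arm, grab_frame, nets gives the robot as it stands.
- The arm moves only by the shell command python3 -m jog 'ROWS' [FORCE]. ROWS is JSON, a list of rows, each an object of numbers: "dx", "dy", "dz": the shift along the tool's x, y, z in mm; "ax", "ay", "az": the turn, a rotation vector about the tool's x, y, z in degrees; "fingers": the finger opening in mm, from 0 to 94. In form: [{"dx": .., "dy": .., "dz": .., "ax": .., "ay": .., "az": .., "fingers": ..}, ...]. A call has 1 to 8 rows; each row is the pose to reach, as a shift and turn from the pose commanded when the call began, along the tool's axes at that moment; what a row does not reach only later rows make up. A row lasts 1/12 s, in which the tool goes at most 41.7 mm and 7.16 degrees, less where a joint would pass 70% of its speed; a pose out of reach is approached as far as the arm can. A call with a gripper value outside its range is refused whole. The fingers move at their own pace and stop on an object; FORCE is the grip in N (left out, the last holds). Time passes only in rows, so rows that repeat a pose let the fingers close. It gives the time, the measured TCP pose, the force, the opening and the grip force at its end, in the units of the state.
- arm.get_state(): the state, without advancing time (a new reading comes with each control period).
- grab_frame(name): name is "scene" or "top" or "wrist"; returns a dict with "image" (384x512x3 uint8, red, green, blue), "range_z" (384x512 float32, m along the optical axis (not along the pixel's ray), 0 where there is no reading), "vertical_fov" (degrees; the focal length in pixels is half the picture's height over the tangent of half this angle, whatever the lens; pixels are square), "cx", "cy" (the principal point, pixels), "D" ([k1, k2, p1, p2, k3] as OpenCV has them; the pictures are not rectified), "R" (3x3) and "t" (3): a world point X has camera coordinates R X + t; the wrist camera has in their place "T_tool_cam" (4x4, takes a point from camera to tool coordinates, whose origin is the TCP and whose axes are the flange's). Camera axes: x right, y down, z forward; pixel columns grow to the right and rows downward; lengths in m; the calibration is good to about 2 mm. A picture is of the moment at which its call begins: read the wrist's pose just before it.
- arm.sign_off(): hands the job in; it is judged then, once.
Trained networks look in a picture, given as the dict that the camera call returned (one of the last four; its "shot" number tells which), for a name from the list of things; names that differ only in an ending like _2 or _b are one class to them, and where a whole thing is asked for, a point or a joint stands for the part that bears it (a point fixed in the world has none). Each returns a list of dicts, best first, with "confidence" (0 to 1); they miss things now and then, are a little off and sometimes report something else, mostly with a low value. They report only what shows in the picture. A call takes as long as a camera call. They do not tell look-alikes from the thing itself.
- nets.find_in(label, picture): "rect" ([left, top, right, bottom] in pixels, round what is visible of it).
- nets.landmark_of(label, picture): "at" ([column, row] in pixels: a listed point, or the origin of a listed thing).
The state is a dict: "time": time; "joints": joint angles; "dq": joint speeds; "joint_torque": joint torques, N m; "eef_pos": TCP position; "ee_rot": TCP orientation; "ft_force": force on the tool from outside, world axes, zero at the start; "ft_torque": the same for the moment, N m; "opening": finger opening in m; "gripper_force": force on a finger pad.
Only numpy, scipy, OpenCV 4.12 (cv2) and the standard library are available. Lean on these libraries where they do the work, as an engineer would, in place of code of your own. Each camera call takes 0.05 s, during which the arm holds its last target. There are 200 camera calls.

TASK

Take the pile on the bench apart and put each thing where it belongs: the small vial upright in the round dish, the white cup lid centred on the open specimen cup, the timer face up and flat inside the square tray, and the emptied slide box, right way up, flat inside the long tray. Keep the vial upright all the while, and leave the stapler where it lies.

Things in the scene. Friction and masses are not known exactly. Their poses are not given: they have to be found in the camera images.
- slide_box: Grey closed slide storage box (solid, 0.18 kg), 56 (x) x 170 (y, its long side) x 34 mm (z) high, with two small clasps on one long side; it lies on the bench and carries the pile. Origin: centre of its underside; z up.
- cup_lid: White round screw lid, 64 mm across, 10 mm high, solid, flat above and below, 0.02 kg. At the start it lies on the slide box, 44 mm from the box's middle towards one end, its edge standing out 4 mm beyond the box's long sides. Origin: centre of its underside; z up.
- vial: Small brown glass reagent vial with a blue screw cap, 25 mm across the body, 48 mm high (the cap, 20 mm across, is the top 7 mm), 0.025 kg. At the start it stands upright on the cup lid. Origin: centre of its underside; z up along the vial.
- timer: Square white bench timer, 64 x 64 mm, body 16 mm high (18 mm with its buttons), 0.055 kg. At the start it lies face up on the slide box, 44 mm from the box's middle towards the end away from the lid, with its sides parallel to the box's within a few degrees. Origin: centre of its underside; z up out of its face; x and y along its sides.
- vial_dish: Round steel dish with a rim and a dark floor, fixed to the bench, the vial's place: 57 mm across outside, 49 mm inside, floor 3 mm and rim 9 mm above the bench. Origin: centre of its underside, on the bench; z up.
- cup: Whitish translucent open specimen cup, fixed to the bench, the lid's place: 61 mm across at the rim, 66 mm high, standing upright. The lid rests on the rim, it does not sink in. Origin: centre of its underside, on the bench; z up.
- timer_tray: Shallow square aluminium tray with a dark floor, fixed to the bench, the timer's place: 80 x 80 mm inside, 90 x 90 mm outside, floor 3 mm and rim 7 mm above the bench. Origin: centre of its underside, on the bench; x and y along its sides.
- box_tray: Shallow long aluminium tray with a dark floor, fixed to the bench, the slide box's place: 72 (x) x 186 mm (y) inside, 82 x 196 mm outside, floor 3 mm and rim 7 mm above the bench. Origin: centre of its underside, on the bench; y along its long side.
- stapler: Black stapler, a bystander, 34 (x) x 117 (y) x 35 mm high, lying loose on its base between the pile and the long tray, its length pointing roughly away from the robot. Origin: centre of its underside.
There are look-alikes about, which are no part of the job. What is shaped like the timer_tray but red is not meant. Leave any red look-alike of the cup_lid alone.

How it is judged:
By the outcome, as a careful person would: the job done as asked, in the order asked, and still so for the second after the job is handed in, with the robot touching nothing.
It also fails if it takes over 109 s, if anything falls off the work surface, if the arm or the gripper's body presses on something with over 40 N, if the wrist force passes 120 N, or if a joint passes its speed limit or range.

## Working session

There is one attempt and no reset: what is moved stays moved. The work goes in short steps, Python scripts to look and compute and a shell command to move; the robot and the scene stay as the last step left them, time stands still between calls to the robot, and variables do not carry over. Pictures are saved under pics/ and viewed, at most 14 in all, crops included, and the job is handed in when it is done.

```bash
mkdir -p pics; ls; cat > h.py <<'E'
import numpy as np, cv2
from plant import arm, grab_frame, nets
from scipy.spatial.transform import Rotation as Ro
def K(f):
    h=f["image"].shape[0]; fl=h/2/np.tan(np.radians(f["vertical_fov"])/2)
    return np.array([[fl,0,f["cx"]],[0,fl,f["cy"]],[0,0,1.]])
def shoot(n):
    s=arm.get_state(); f=grab_frame(n)
    if n=="wrist":
        T=np.eye(4); T[:3,:3]=Ro.from_euler("xyz",s["ee_rot"]).as_matrix(); T[:3,3]=s["eef_pos"]
        C=T@np.array(f["T_tool_cam"])
    else:
        R=np.array(f["R"]); C=np.eye(4); C[:3,:3]=R.T; C[:3,3]=-R.T@np.array(f["t"])
    f["C"]=C; return f
def ray(f,px):
    u=cv2.undistortPoints(np.array([[px]],float),K(f),np.array(f["D"],float))[0,0]
    return f["C"][:3,:3]@np.array([u[0],u[1],1.])
def on_z(f,px,z):
    d=ray(f,px); o=f["C"][:3,3]; return o+d*(z-o[2])/d[2]
def cloud(f):
    z=f["range_z"]; h,w=z.shape
    g=np.stack(np.meshgrid(np.arange(w),np.arange(h)),-1).reshape(-1,1,2).astype(float)
    u=cv2.undistortPoints(g,K(f),np.array(f["D"],float)).reshape(h,w,2)
    P=np.concatenate([u*z[...,None],z[...,None]],-1)
    P=P@f["C"][:3,:3].T+f["C"][:3,3]; P[z==0]=np.nan; return P
def save(f,name,box=None,s=1):
    im=f["image"][...,::-1]
    if box: im=im[box[1]:box[3],box[0]:box[2]]
    cv2.imwrite("pics/"+name,cv2.resize(im,None,fx=s,fy=s,interpolation=cv2.INTER_CUBIC))
E
python3 - <<'E'
from h import *
for n in("top","scene"):
    f=shoot(n); save(f,n+"1.png",s=1.5); P=cloud(f)
    print(n,f["C"][:3,3].round(2))
    for l in("slide_box","cup_lid","vial","timer","vial_dish","cup","timer_tray","box_tray","stapler"):
        for d in nets.find_in(l,f)[:3]:
            r=d["rect"];c=((r[0]+r[2])/2,(r[1]+r[3])/2)
            print(l,round(d["confidence"],2),np.round(r),P[int(c[1]),int(c[0])].round(3))
print(arm.get_state())
E
```

```text
pics
top [0.24 0.02 1.14]
slide_box 0.93 [135. 201. 208. 238.] [0.447 0.215 0.038]
cup_lid 0.96 [160. 262. 183. 286.] [0.309 0.223 0.012]
cup_lid 0.56 [309. 129. 332. 149.] [ 0.653 -0.2   -0.001]
vial 0.62 [137. 202. 206. 237.] [0.447 0.215 0.038]
timer 0.62 [171. 209. 205. 238.] [0.431 0.17  0.05 ]
vial_dish 0.63 [311. 128. 332. 151.] [ 0.648 -0.202  0.003]
vial_dish 0.32 [138. 200. 207. 238.] [0.447 0.213 0.035]
cup 0.59 [170. 138. 193. 165.] [0.632 0.184 0.03 ]
timer_tray 0.75 [114. 136. 158. 171.] [0.644 0.311 0.006]
timer_tray 0.67 [233. 122. 275. 164.] [ 0.654 -0.015  0.   ]
timer_tray 0.2 [174. 210. 205. 242.] [0.425 0.167 0.051]
box_tray 0.86 [290. 188. 370. 239.] [ 0.439 -0.203  0.002]
scene [-0.2   0.68  0.74]
slide_box 0.94 [191. 230. 260. 262.] [0.425 0.235 0.026]
cup_lid 0.73 [242. 265. 266. 284.] [0.313 0.234 0.01 ]
cup_lid 0.53 [200. 234. 220. 250.] [0.451 0.262 0.042]
vial 0.74 [205. 221. 214. 239.] [0.451 0.262 0.082]
timer 0.56 [228. 219. 259. 241.] [0.421 0.176 0.053]
vial_dish 0.62 [278. 156. 290. 165.] [ 0.654 -0.214  0.005]
cup 0.96 [183. 186. 209. 216.] [0.607 
[... 277 characters left out ...]
 225.] [0.424 0.031 0.031]
{'time': 1.0, 'joints': array([-1.23507101e+00,  8.71954189e-02,  1.37070782e+00, -6.82792551e-06,
        1.68359770e+00, -1.03102907e-01]), 'dq': array([ 0.00062404, -0.00029319, -0.0015726 ,  0.0012765 , -0.00110495,
        0.00022169]), 'joint_torque': array([ 3.43870306e-04, -3.40045881e+01, -3.02605569e+01,  7.16788229e-02,
        2.36584106e-02, -2.79676101e-05]), 'eef_pos': array([ 0.23368086, -0.49790615,  0.20550441]), 'ee_rot': array([3.14150212e+00, 1.61878740e-05, 4.38827450e-01]), 'ft_force': array([ 0.2066507 , -0.26385774,  1.13362821]), 'ft_torque': array([0.01972355, 0.00383895, 0.01924197]), 'gripper_force': 0.0, 'opening': 0.09383459468870996}
```

View pics/top1.png

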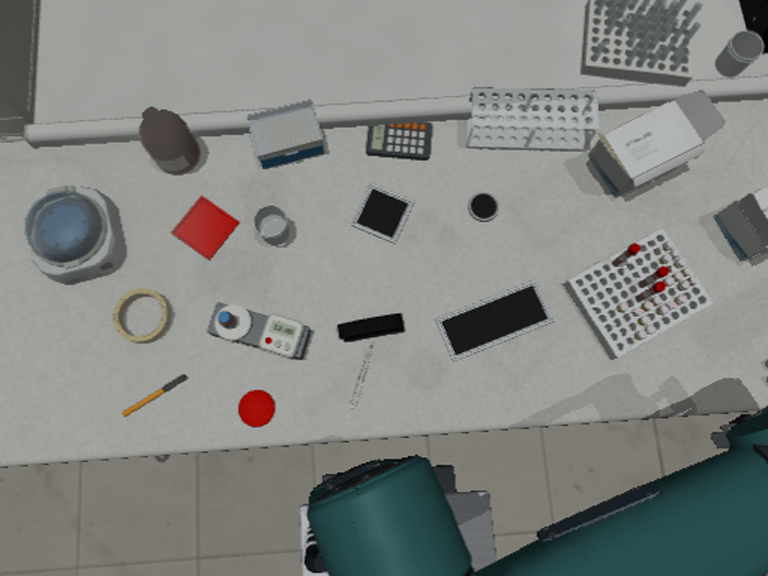

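View pics/scene1.png

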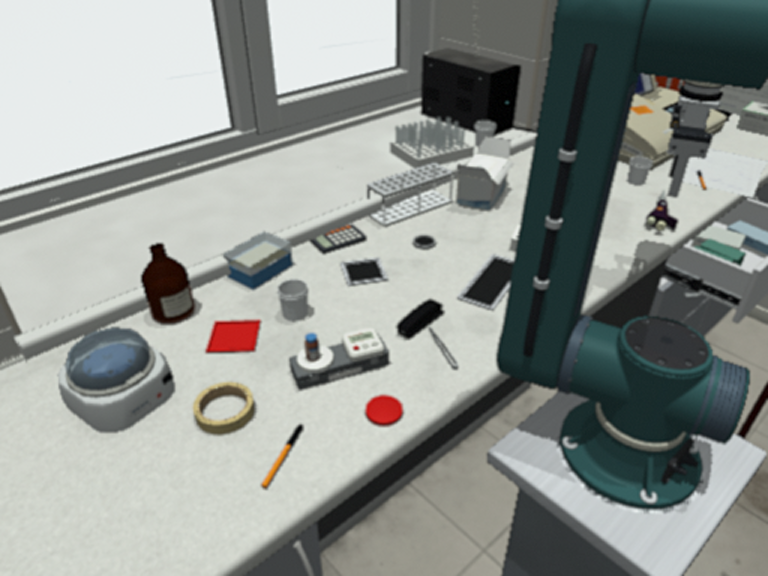

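The top view (768 px picture) shows the pile at (260,330): vial and white lid at the left, timer at the right. Candidates:

- **Timer tray:** the dark-floored aluminium one at (383,212) fits. The red one at (205,228) is the look-alike.
- **Lid:** the white one at (232,318) under the vial fits. The red one at (256,408) is the look-alike.

The dish is at (483,207), the cup at (272,225), the box tray at (495,320) and the stapler at (371,327).

```bash
cat >> h.py <<'E'
def rect_on(f,mask,z):
    "min-area rect of mask on plane z -> centre, sizes, yaw of long side (deg)"
    n,l,st,_=cv2.connectedComponentsWithStats(mask.astype(np.uint8)); k=1+np.argmax(st[1:,4])
    c=max(cv2.findContours((l==k).astype(np.uint8),cv2.RETR_EXTERNAL,cv2.CHAIN_APPROX_NONE)[0],key=len)[:,0]
    W=np.array([on_z(f,p,z)[:2] for p in c.astype(float)])
    (cx,cy),(a,b),t=cv2.minAreaRect((W*1000).astype(np.float32))
    if a<b: a,b,t=b,a,t+90
    return np.round([cx,cy,a,b,(t+90)%180-90],1)
def rows(x,y,z,yaw=None):
    "shift in tool axes (mm) and az (deg) from the present pose to tool-down TCP pose"
    s=arm.get_state(); R=Ro.from_euler("xyz",s["ee_rot"]).as_matrix()
    d=R.T@(np.array([x,y,z])-s["eef_pos"])*1000; az=None
    if yaw is not None:
        az=np.degrees((R.T@Ro.from_euler("xyz",[np.pi,0,np.radians(yaw)]).as_matrix())); 
        q=Ro.from_matrix(R.T@Ro.from_euler("xyz",[np.pi,0,np.radians(yaw)]).as_matrix()).as_rotvec(degrees=True); az=q.round(1)
    print("d",d.round(1),"rot",az,"yaw now",np.degrees(s["ee_rot"][2]).round(1),"j6",s["joints"][5].round(2),"t",round(s["time"],1))
E
cat > m.py <<'E'
from h import *
f=shoot("top"); save(f,"crop.png",(90,110,390,300),2.5); im=f["image"].astype(int); g=im.sum(2)/3
def box(l,t,r,b):
    m=np.zeros(g.shape,bool); m[t:b,l:r]=1; return m
print("ttray",rect_on(f,(g<60)&box(233,122,275,164),.003))
print("dish",rect_on(f,(g<70)&box(308,125,336,152),.003))
print("btray",rect_on(f,(g<60)&box(288,186,372,242),.003))
print("stapler",rect_on(f,(g<60)&box(222,205,272,230),.035))
P=cloud(f)
for n,lo,hi in(("box",.02,.041),("timer/lid",.041,.06),("cup",.055,.075),("vial",.075,.1)):
    m=(P[...,2]>lo)&(P[...,2]<hi)&(box(130,195,212,245) if n!="cup" else box(165,132,198,168))
    print(n,m.sum(),rect_on(f,m,(lo+hi)/2) if m.sum()>2 else 0, np.median(P[m],0) if m.sum() else 0)
w=grab_frame("wrist"); print(np.array(w["T_tool_cam"]).round(3),w["vertical_fov"])
rows(.35,.215,.35,0)
E
python3 m.py
```

```text
ttray [653.9 -16.4  72.6  71.2 -28.2]
dish [ 654.  -205.3   45.9   43.8  -48.8]
btray [ 439.  -200.8  176.4   63.3  -72.5]
stapler [435.2  19.3 111.5  33.9 -83.9]
box 466 [448.9 223.6  57.4  43.1 -18.3] [0.44402248 0.21831037 0.03431262]
timer/lid 962 [430.4 170.6  64.6  64.2  68.2] [0.44103804 0.1871198  0.04868427]
cup 122 [629.6 180.9  58.3  57.9  85.8] [0.63293973 0.18407306 0.06318652]
vial 78 [458.9 256.9  24.2  22.3  16.6] [0.45823949 0.25625744 0.08997911]
[[-0.001 -0.965 -0.263  0.077]
 [ 1.    -0.001  0.001  0.001]
 [-0.001 -0.263  0.965 -0.179]
 [ 0.     0.     0.     1.   ]] 62.6292785345454
d [ 408.2 -596.  -144.6] rot [ 0.  -0.  25.1] yaw now 25.1 j6 -0.1 t 1.1
```

View pics/crop.png

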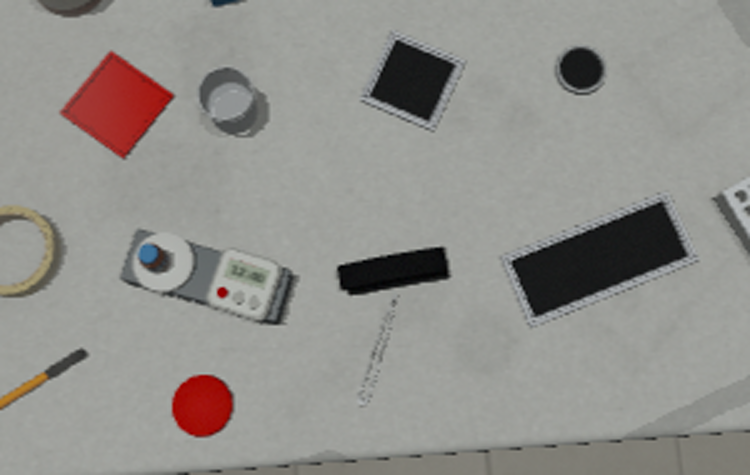

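```bash
python3 -m jog '[{"dx":300,"dy":-140},{"dx":300,"dy":-140},{"dx":300,"dy":-140},{"dx":300,"dy":-140},{"dx":300,"dy":-140},{"dx":300,"dy":-140},{"dx":300,"dy":-140},{"dx":300,"dy":-140}]'
python3 -m jog '[{"dx":147,"dy":-68},{"dx":147,"dy":-68},{"dx":147,"dy":-68},{"dx":147,"dy":-68},{"dx":147,"dy":-68},{"dx":147,"dy":-68}]'
python3 - <<'E'
from h import *
f=shoot("wrist"); save(f,"w1.png",s=1.5); g=f["image"].astype(int).sum(2)/3
rows(.54,-.11,.25)
for l in("vial_dish","timer_tray","box_tray","cup"):
    for d in nets.find_in(l,f)[:2]:
        r=np.array(d["rect"]).astype(int); m=np.zeros(g.shape,bool); m[max(0,r[1]):r[3],max(0,r[0]):r[2]]=1
        print(l,round(d["confidence"],2),r,rect_on(f,(g<70)&m,.003) if l!="cup" else on_z(f,[(r[0]+r[2])/2,(r[1]+r[3])/2],.03))
E
```

```text
d [ 442.1 -221.   -44.5] rot None yaw now 25.1 j6 -0.1 t 1.1$[0]: bad value
$[0]: bad value
```

View pics/w1.png

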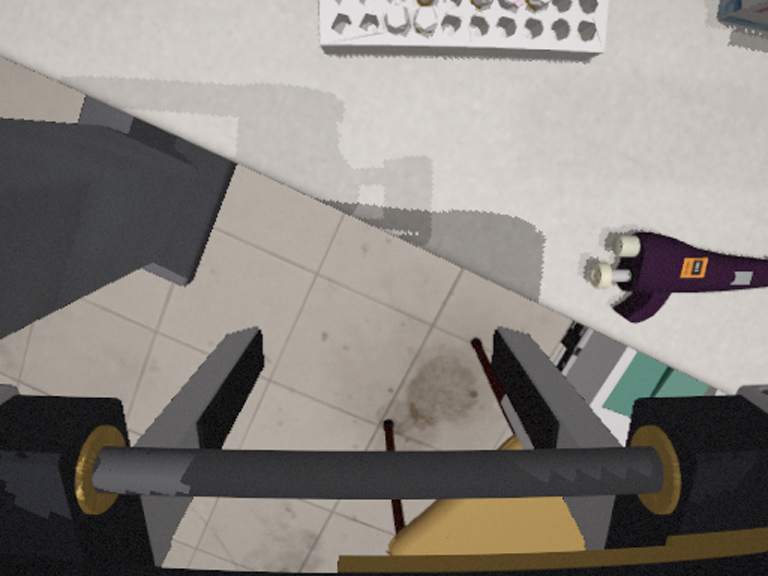

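The picture shows the robot still at its start: the move was refused because every row needs all its keys. The fingers sit at (250,330) and (500,330) and the view lies ahead of them.

```bash
python3 -m jog '[{"dx":240,"dy":-170,"dz":-40,"ax":0,"ay":0,"az":0,"fingers":94},{"dx":240,"dy":-170,"dz":-40,"ax":0,"ay":0,"az":0,"fingers":94},{"dx":240,"dy":-170,"dz":-40,"ax":0,"ay":0,"az":0,"fingers":94},{"dx":240,"dy":-170,"dz":-40,"ax":0,"ay":0,"az":0,"fingers":94},{"dx":240,"dy":-170,"dz":-40,"ax":0,"ay":0,"az":0,"fingers":94},{"dx":240,"dy":-170,"dz":-40,"ax":0,"ay":0,"az":0,"fingers":94},{"dx":240,"dy":-170,"dz":-40,"ax":0,"ay":0,"az":0,"fingers":94},{"dx":240,"dy":-170,"dz":-40,"ax":0,"ay":0,"az":0,"fingers":94}]'
python3 -m jog '[{"dx":116,"dy":-80,"dz":-5,"ax":0,"ay":0,"az":0,"fingers":94},{"dx":116,"dy":-80,"dz":-5,"ax":0,"ay":0,"az":0,"fingers":94},{"dx":116,"dy":-80,"dz":-5,"ax":0,"ay":0,"az":0,"fingers":94},{"dx":116,"dy":-80,"dz":-5,"ax":0,"ay":0,"az":0,"fingers":94},{"dx":116,"dy":-80,"dz":-5,"ax":0,"ay":0,"az":0,"fingers":94}]'
cat > m2.py <<'E'
from h import *
f=shoot("wrist"); save(f,"w2.png",s=1.5); g=f["image"].astype(int).sum(2)/3
rows(.45,-.12,.25)
for l in("vial_dish","timer_tray","box_tray","cup"):
    for d in nets.find_in(l,f)[:2]:
        r=np.array(d["rect"]).astype(int); m=np.zeros(g.shape,bool); m[max(0,r[1]):r[3],max(0,r[0]):r[2]]=1
        m&=g<70
        print(l,round(d["confidence"],2),r,rect_on(f,m,.003) if m.sum()>20 else "", on_z(f,[(r[0]+r[2])/2,(r[1]+r[3])/2],.03).round(3))
E
python3 m2.py
```

```text
time: 2.02
eef_pos: [0.3815, -0.2372, 0.2473]
ee_rot: [3.14, -0.004, 0.447]
ft_force: [0.1, -0.0, -0.2]
opening: 0.094
gripper_force: 0.0
time: 2.43
eef_pos: [0.451, -0.1178, 0.2505]
ee_rot: [-3.141, -0.001, 0.444]
ft_force: [-0.3, 0.0, -1.0]
opening: 0.0943
gripper_force: 0.0
d [-0.3  0.3  0.4] rot None yaw now 25.3 j6 0.75 t 2.5
vial_dish 0.93 [360  25 404  76] [ 655.2 -206.7   48.    45.8    1.3] [ 0.646 -0.201  0.03 ]
timer_tray 0.57 [219   0 282  34] [622.  -34.8  54.5  24.9 -64.6] [ 0.61  -0.043  0.03 ]
box_tray 0.55 [230 154 376 228] [ 434.1 -203.7  178.4   77.8  -72.7] [ 0.449 -0.196  0.03 ]
```

View pics/w2.png

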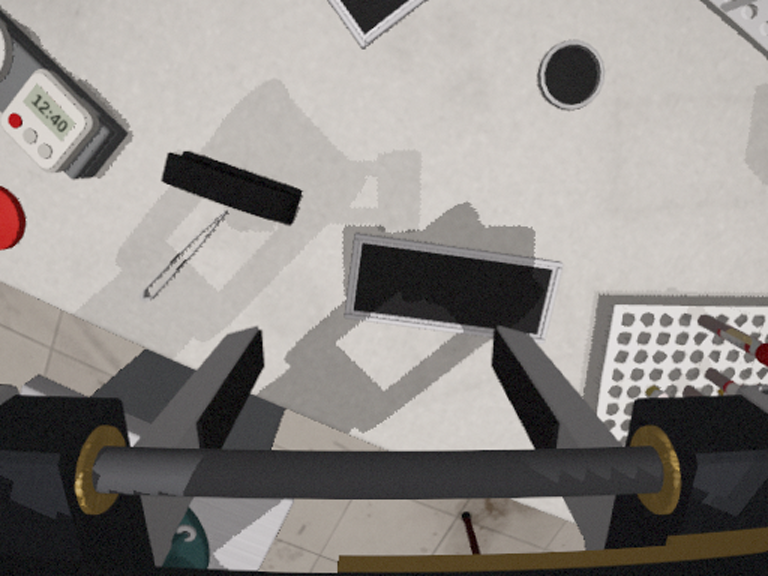

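The picture confirms the dish at (570,75), the box tray at (455,285) and the stapler at (230,187). The timer tray is cut off at the top, around (375,20), so I keep the top view's values for it. Next is the pile.

```bash
python3 -m jog '[{"dx":90,"dy":-254,"dz":50,"ax":0,"ay":0,"az":-50,"fingers":94},{"dx":90,"dy":-254,"dz":50,"ax":0,"ay":0,"az":-50,"fingers":94},{"dx":90,"dy":-254,"dz":50,"ax":0,"ay":0,"az":-50,"fingers":94},{"dx":90,"dy":-254,"dz":50,"ax":0,"ay":0,"az":-50,"fingers":94},{"dx":90,"dy":-254,"dz":50,"ax":0,"ay":0,"az":-50,"fingers":94},{"dx":90,"dy":-254,"dz":50,"ax":0,"ay":0,"az":-50,"fingers":94},{"dx":90,"dy":-254,"dz":50,"ax":0,"ay":0,"az":-50,"fingers":94},{"dx":90,"dy":-254,"dz":50,"ax":0,"ay":0,"az":-50,"fingers":94}]'
cat > m3.py <<'E'
from h import *
import sys
f=shoot("wrist"); save(f,sys.argv[1],s=1.5); P=cloud(f); im=f["image"].astype(int)
h,w=P.shape[:2]; ok=np.zeros((h,w),bool); ok[:195]=1
d=np.linalg.norm(P[...,:2]-np.array([.443,.213]),axis=-1)<.13; ok&=d
red=(im[...,0]-im[...,1]>60)
for n,lo,hi,z in(("vial",.08,.1,.092),("lid",.040,.0475,.044),("timer",.0475,.06,.05),("box",.031,.0385,.034)):
    m=ok&(P[...,2]>lo)&(P[...,2]<hi)
    if m.sum()>30: print(n,m.sum(),rect_on(f,m,z),np.median(P[m],0).round(4))
for l in("vial","cup_lid","timer"):
    for q in nets.find_in(l,f)[:1]: print(l,q["confidence"],np.round(q["rect"]))
rows(.45,.25,.15)
E
python3 m3.py w3.png
```

```text
time: 3.35
eef_pos: [0.422, 0.1503, 0.1991]
ee_rot: [-3.139, -0.0, 1.319]
ft_force: [-0.1, -0.6, 0.7]
opening: 0.0939
gripper_force: 0.0
vial 464 [462.7 257.6  20.6  19.7 -14.3] [0.4622 0.2582 0.0908]
lid 2646 [461.8 254.1  60.5  59.9 -14.3] [0.4581 0.2461 0.043 ]
timer 3258 [433.2 171.1  62.1  61.9 -22.7] [0.4335 0.1721 0.0497]
box 2416 [450.1 219.4  56.1  40.4 -20.5] [0.4531 0.22   0.0334]
vial 0.83 [251.  44. 278.  76.]
cup_lid 0.71 [232.  36. 294.  98.]
timer 0.76 [225. 122. 291. 185.]
d [107.   -1.7  50.7] rot None yaw now 74.9 j6 0.47 t 3.5
```

View pics/w3.png

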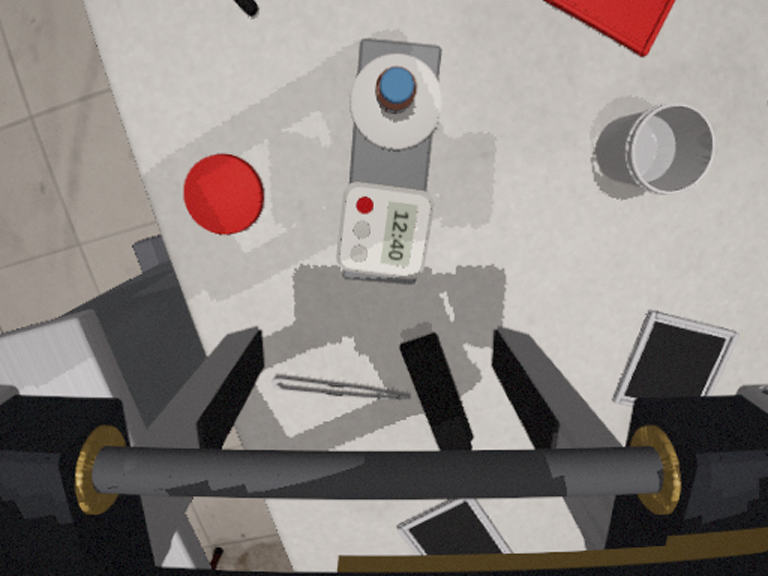

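The picture shows the vial cap at (397,85), the lid at (395,100), the timer at (385,230), the box between them and the cup rim at (672,148). The red lid is off to the left and clear. I'll take the vial now.

```bash
python3 -m jog '[{"dx":118,"dy":8,"dz":65,"ax":0,"ay":0,"az":0,"fingers":60},{"dx":118,"dy":8,"dz":65,"ax":0,"ay":0,"az":0,"fingers":60},{"dx":118,"dy":8,"dz":65,"ax":0,"ay":0,"az":0,"fingers":60},{"dx":118,"dy":8,"dz":65,"ax":0,"ay":0,"az":0,"fingers":60},{"dx":118,"dy":8,"dz":65,"ax":0,"ay":0,"az":0,"fingers":60},{"dx":118,"dy":8,"dz":65,"ax":0,"ay":0,"az":0,"fingers":60}]' 8
python3 - <<'E'
from h import *
f=shoot("wrist"); save(f,"w4.png",s=1.2); P=cloud(f)
m=(P[...,2]>.08)&(P[...,2]<.1)&(np.linalg.norm(P[...,:2]-np.array([.462,.258]),axis=-1)<.03)
if m.sum()>30: print(rect_on(f,m,.092),np.median(P[m],0))
for l in("vial","cup_lid"):
    for q in nets.find_in(l,f)[:1]: print(l,q["confidence"],np.round(q["rect"]))
rows(.462,.258,.054)
E
```

```text
time: 4.05
eef_pos: [0.4618, 0.2583, 0.1355]
ee_rot: [-3.141, 0.001, 1.31]
ft_force: [-0.4, -0.3, -0.2]
opening: 0.0607
gripper_force: 0.0
[463.4 261.3  22.6  20.7  74.9] [0.4627368  0.26059411 0.09082281]
vial 0.85 [236. 178. 270. 220.]
cup_lid 0.59 [218. 157. 285. 224.]
d [-0.5 -0.3 83.2] rot None yaw now 75.0 j6 0.66 t 4.2
```

View pics/w4.png

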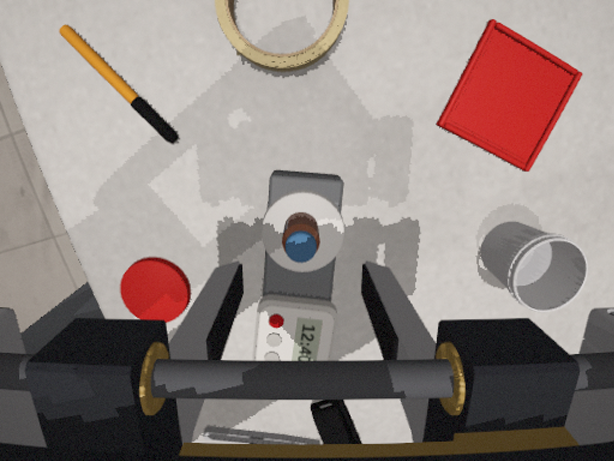

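The picture shows the vial at (300,245), midway between the fingers at (230,300) and (375,300). Now down, close and lift.

```bash
python3 -m jog '[{"dx":2,"dy":0,"dz":40,"ax":0,"ay":0,"az":0,"fingers":60},{"dx":2,"dy":0,"dz":70,"ax":0,"ay":0,"az":0,"fingers":60},{"dx":2,"dy":0,"dz":82,"ax":0,"ay":0,"az":0,"fingers":60},{"dx":2,"dy":0,"dz":82,"ax":0,"ay":0,"az":0,"fingers":60},{"dx":2,"dy":0,"dz":82,"ax":0,"ay":0,"az":0,"fingers":15},{"dx":2,"dy":0,"dz":82,"ax":0,"ay":0,"az":0,"fingers":15},{"dx":2,"dy":0,"dz":82,"ax":0,"ay":0,"az":0,"fingers":15},{"dx":2,"dy":0,"dz":82,"ax":0,"ay":0,"az":0,"fingers":15}]' 10
python3 -m jog '[{"dx":0,"dy":0,"dz":0,"ax":0,"ay":0,"az":0,"fingers":15},{"dx":0,"dy":0,"dz":0,"ax":0,"ay":0,"az":0,"fingers":15},{"dx":0,"dy":0,"dz":-10,"ax":0,"ay":0,"az":0,"fingers":15},{"dx":0,"dy":0,"dz":-30,"ax":0,"ay":0,"az":0,"fingers":15},{"dx":0,"dy":0,"dz":-60,"ax":0,"ay":0,"az":0,"fingers":15},{"dx":0,"dy":0,"dz":-90,"ax":0,"ay":0,"az":0,"fingers":15},{"dx":0,"dy":0,"dz":-100,"ax":0,"ay":0,"az":0,"fingers":15},{"dx":0,"dy":0,"dz":-100,"ax":0,"ay":0,"az":0,"fingers":15}]'
python3 - <<'E'
from h import *
f=shoot("wrist"); P=cloud(f); im=f["image"].astype(int)
# cup rim
m=(P[...,2]>.055)&(P[...,2]<.075)&(np.linalg.norm(P[...,:2]-np.array([.632,.182]),axis=-1)<.05)
if m.sum()>30: print("cup",rect_on(f,m,.066))
q=nets.find_in("cup",f); print([(a["confidence"],np.round(a["rect"])) for a in q[:1]])
for n,lo,hi,z in(("lid",.040,.0475,.044),("timer",.0475,.06,.05),("box",.031,.0385,.034)):
    m=(np.linalg.norm(P[...,:2]-np.array([.448,.213]),axis=-1)<.12)&(P[...,2]>lo)&(P[...,2]<hi)
    if m.sum()>30: print(n,m.sum(),rect_on(f,m,z))
rows(.656,-.206,.12,20)
E
```

```text
time: 4.87
eef_pos: [0.4632, 0.2623, 0.0556]
ee_rot: [3.138, -0.002, 1.311]
ft_force: [-0.3, -0.1, -0.8]
opening: 0.0366
gripper_force: 0.0
time: 5.53
eef_pos: [0.4639, 0.2627, 0.1577]
ee_rot: [3.135, -0.005, 1.312]
ft_force: [1.1, 0.4, -0.2]
opening: 0.0244
gripper_force: 10.0
cup [629.6 183.9  65.3  59.4 -54.5]
[(0.75, array([390., 186., 471., 256.]))]
lid 2867 [463.1 256.7  61.1  56.6 -13.2]
timer 1128 [437.8 166.7  52.7  45.8 -15.2]
box 1016 [471.4 280.2  55.6  26.9 -19.1]
d [-402.1  307.9   32.9] rot [-0.   0.  55.1] yaw now 75.1 j6 0.67 t 5.6
```

```bash
python3 -m jog '[{"dx":-240,"dy":185,"dz":0,"ax":0,"ay":0,"az":0,"fingers":15},{"dx":-240,"dy":185,"dz":0,"ax":0,"ay":0,"az":0,"fingers":15},{"dx":-240,"dy":185,"dz":0,"ax":0,"ay":0,"az":0,"fingers":15},{"dx":-240,"dy":185,"dz":0,"ax":0,"ay":0,"az":0,"fingers":15},{"dx":-240,"dy":185,"dz":0,"ax":0,"ay":0,"az":0,"fingers":15},{"dx":-240,"dy":185,"dz":0,"ax":0,"ay":0,"az":0,"fingers":15},{"dx":-240,"dy":185,"dz":0,"ax":0,"ay":0,"az":0,"fingers":15},{"dx":-240,"dy":185,"dz":0,"ax":0,"ay":0,"az":0,"fingers":15}]'
python3 -m jog '[{"dx":-162,"dy":123,"dz":30,"ax":0,"ay":0,"az":0,"fingers":15},{"dx":-162,"dy":123,"dz":30,"ax":0,"ay":0,"az":0,"fingers":15},{"dx":-162,"dy":123,"dz":30,"ax":0,"ay":0,"az":0,"fingers":15},{"dx":-162,"dy":123,"dz":30,"ax":0,"ay":0,"az":0,"fingers":15},{"dx":-162,"dy":123,"dz":30,"ax":0,"ay":0,"az":0,"fingers":15},{"dx":-162,"dy":123,"dz":30,"ax":0,"ay":0,"az":0,"fingers":15},{"dx":-162,"dy":123,"dz":30,"ax":0,"ay":0,"az":0,"fingers":15}]'
python3 - <<'E'
from h import *
f=shoot("wrist"); save(f,"w5.png",s=1.2); rows(.656,-.206,.017)
for q in nets.find_in("vial_dish",f)[:1]:
    r=q["rect"]; print(q["confidence"],np.round(r),on_z(f,[(r[0]+r[2])/2,(r[1]+r[3])/2],.008))
E
```

```text
time: 6.3
eef_pos: [0.5789, -0.0232, 0.1497]
ee_rot: [-3.137, 0.003, 1.306]
ft_force: [-0.4, -0.5, -0.6]
opening: 0.0246
gripper_force: 10.0
time: 6.88
eef_pos: [0.6548, -0.2068, 0.1184]
ee_rot: [-3.134, -0.001, 1.308]
ft_force: [0.6, 0.2, -0.0]
opening: 0.0241
gripper_force: 10.0
d [ -0.6   1.7 103. ] rot None yaw now 75.1 j6 -0.13 t 6.9
0.57 [222. 150. 283. 215.] [ 0.65681281 -0.20483692  0.008     ]
```

View pics/w5.png

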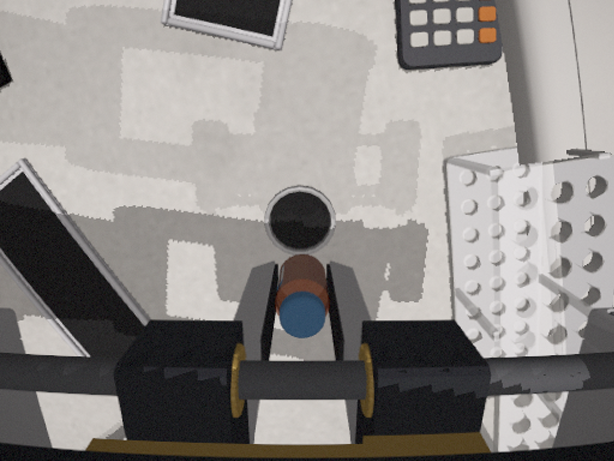

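The picture shows the dish at (301,219), just ahead of the upright held vial at (302,290). It agrees with the earlier position to 2 mm, so I'll set the vial down.

```bash
python3 -m jog '[{"dx":0,"dy":2,"dz":40,"ax":0,"ay":0,"az":0,"fingers":15},{"dx":0,"dy":2,"dz":75,"ax":0,"ay":0,"az":0,"fingers":15},{"dx":0,"dy":2,"dz":92,"ax":0,"ay":0,"az":0,"fingers":15},{"dx":0,"dy":2,"dz":98,"ax":0,"ay":0,"az":0,"fingers":15},{"dx":0,"dy":2,"dz":102,"ax":0,"ay":0,"az":0,"fingers":15},{"dx":0,"dy":2,"dz":104,"ax":0,"ay":0,"az":0,"fingers":15},{"dx":0,"dy":2,"dz":105,"ax":0,"ay":0,"az":0,"fingers":15}]'
python3 -m jog '[{"dx":0,"dy":0,"dz":1,"ax":0,"ay":0,"az":0,"fingers":15},{"dx":0,"dy":0,"dz":1,"ax":0,"ay":0,"az":0,"fingers":15},{"dx":0,"dy":0,"dz":1,"ax":0,"ay":0,"az":0,"fingers":15}]'
```

```text
time: 7.57
eef_pos: [0.6596, -0.206, 0.0208]
ee_rot: [3.138, 0.0, 1.312]
ft_force: [-0.4, 0.6, 0.3]
opening: 0.0246
gripper_force: 10.0
time: 7.82
eef_pos: [0.659, -0.2066, 0.0189]
ee_rot: [3.139, 0.0, 1.311]
ft_force: [1.2, 0.1, -0.5]
opening: 0.0246
gripper_force: 10.0
```

```bash
python3 -m jog '[{"dx":0,"dy":0,"dz":0,"ax":0,"ay":0,"az":0,"fingers":15},{"dx":0,"dy":0,"dz":0,"ax":0,"ay":0,"az":0,"fingers":15}]'; python3 -c "
from h import *
s=arm.get_state();print(s['eef_pos'],s['ft_force'],s['joints'])
rows(.656,-.206,.0145)"
python3 -m jog '[{"dx":0,"dy":0,"dz":2,"ax":0,"ay":0,"az":0,"fingers":15},{"dx":0,"dy":0,"dz":2,"ax":0,"ay":0,"az":0,"fingers":15},{"dx":0,"dy":0,"dz":2,"ax":0,"ay":0,"az":0,"fingers":15}]'
```

```text
time: 7.98
eef_pos: [0.6586, -0.2065, 0.018]
ee_rot: [3.141, 0.0, 1.311]
ft_force: [0.5, -0.2, -0.6]
opening: 0.0248
gripper_force: 10.0
[ 0.65857836 -0.20650817  0.01797615] [ 0.49366534 -0.17676749 -0.58266072] [-3.85916748e-01  4.88561138e-01  1.24520945e+00 -7.42814820e-05
  1.40698119e+00 -1.26476002e-01]
d [-0.2 -2.6  3.5] rot None yaw now 75.1 j6 -0.13 t 8.0
time: 8.23
eef_pos: [0.6581, -0.2063, 0.0151]
ee_rot: [-3.141, 0.0, 1.311]
ft_force: [0.4, -0.5, -0.3]
opening: 0.0248
gripper_force: 10.0
```

```bash
python3 -m jog '[{"dx":0,"dy":0,"dz":0,"ax":0,"ay":0,"az":0,"fingers":15},{"dx":0,"dy":0,"dz":0,"ax":0,"ay":0,"az":0,"fingers":15},{"dx":0,"dy":0,"dz":0,"ax":0,"ay":0,"az":0,"fingers":15},{"dx":0,"dy":0,"dz":0,"ax":0,"ay":0,"az":0,"fingers":15}]'
```

```text
time: 8.57
eef_pos: [0.6584, -0.2063, 0.0155]
ee_rot: [3.141, 0.0, 1.311]
ft_force: [-0.5, 1.1, 0.3]
opening: 0.0245
gripper_force: 10.0
```

```bash
python3 -m jog '[{"dx":0,"dy":0,"dz":1,"ax":0,"ay":0,"az":0,"fingers":15},{"dx":0,"dy":0,"dz":2,"ax":0,"ay":0,"az":0,"fingers":15},{"dx":0,"dy":0,"dz":2,"ax":0,"ay":0,"az":0,"fingers":15},{"dx":0,"dy":0,"dz":2,"ax":0,"ay":0,"az":0,"fingers":15},{"dx":0,"dy":0,"dz":2,"ax":0,"ay":0,"az":0,"fingers":15}]'
```

```text
time: 8.98
eef_pos: [0.6585, -0.2064, 0.014]
ee_rot: [3.141, 0.0, 1.311]
ft_force: [-1.3, 1.5, 3.0]
opening: 0.0247
gripper_force: 10.0
```

Contact at 3 N, so the vial is down. I'll release and rise.

```bash
python3 -m jog '[{"dx":0,"dy":0,"dz":0,"ax":0,"ay":0,"az":0,"fingers":40},{"dx":0,"dy":0,"dz":0,"ax":0,"ay":0,"az":0,"fingers":40},{"dx":0,"dy":0,"dz":0,"ax":0,"ay":0,"az":0,"fingers":40},{"dx":0,"dy":0,"dz":-10,"ax":0,"ay":0,"az":0,"fingers":45},{"dx":0,"dy":0,"dz":-40,"ax":0,"ay":0,"az":0,"fingers":50},{"dx":0,"dy":0,"dz":-80,"ax":0,"ay":0,"az":0,"fingers":50},{"dx":0,"dy":0,"dz":-120,"ax":0,"ay":0,"az":0,"fingers":80},{"dx":0,"dy":0,"dz":-120,"ax":0,"ay":0,"az":0,"fingers":80}]'
python3 - <<'E'
from h import *
f=shoot("wrist"); save(f,"w6.png",s=1.2)
for l in("vial","vial_dish"):
    for q in nets.find_in(l,f)[:1]: print(l,q["confidence"],np.round(q["rect"]))
P=cloud(f); m=(P[...,2]>.045)&(P[...,2]<.06)&(np.linalg.norm(P[...,:2]-np.array([.656,-.206]),axis=-1)<.03)
print(m.sum(),rect_on(f,m,.051) if m.sum()>20 else "")
rows(.448,.21,.2,70.5)
E
```

```text
time: 9.65
eef_pos: [0.663, -0.2081, 0.146]
ee_rot: [3.123, 0.002, 1.312]
ft_force: [0.3, -1.1, 1.9]
opening: 0.0603
gripper_force: 0.0
vial 0.62 [232. 167. 256. 206.]
vial_dish 0.92 [214. 152. 267. 206.]
376 [ 658.8 -209.2   19.7   18.1   74.8]
d [ 348.5 -310.3  -66. ] rot [0.1 0.  4.6] yaw now 75.1 j6 -0.13 t 9.8
```

View pics/w6.png

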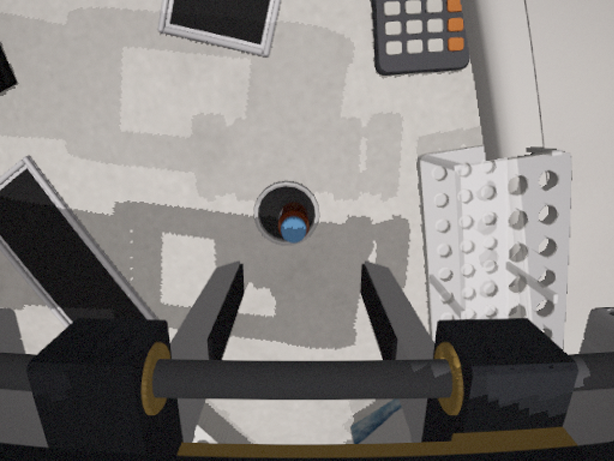

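The picture shows the vial standing upright inside the dish at (292,222). Back to the pile for the lid.

```bash
python3 -m jog '[{"dx":220,"dy":-230,"dz":-66,"ax":0,"ay":0,"az":4.6,"fingers":80},{"dx":220,"dy":-230,"dz":-66,"ax":0,"ay":0,"az":4.6,"fingers":80},{"dx":220,"dy":-230,"dz":-66,"ax":0,"ay":0,"az":4.6,"fingers":80},{"dx":220,"dy":-230,"dz":-66,"ax":0,"ay":0,"az":4.6,"fingers":80},{"dx":220,"dy":-230,"dz":-66,"ax":0,"ay":0,"az":4.6,"fingers":80},{"dx":220,"dy":-230,"dz":-66,"ax":0,"ay":0,"az":4.6,"fingers":80},{"dx":220,"dy":-230,"dz":-66,"ax":0,"ay":0,"az":4.6,"fingers":80},{"dx":220,"dy":-230,"dz":-66,"ax":0,"ay":0,"az":4.6,"fingers":80}]'
python3 -c "
from h import *
rows(.435,.165,.2,70.5)"
```

```text
time: 10.47
eef_pos: [0.4896, 0.0674, 0.1978]
ee_rot: [-3.137, 0.001, 1.232]
ft_force: [-0.0, 0.2, -0.1]
opening: 0.0797
gripper_force: 0.0
d [ 73.9 -84.   -1.9] rot [-0.2  0.   0.1] yaw now 70.6 j6 0.36 t 10.5
```

```bash
python3 -m jog '[{"dx":74,"dy":-84,"dz":-2,"ax":0,"ay":0,"az":0,"fingers":80},{"dx":74,"dy":-84,"dz":-2,"ax":0,"ay":0,"az":0,"fingers":80},{"dx":74,"dy":-84,"dz":-2,"ax":0,"ay":0,"az":0,"fingers":80},{"dx":74,"dy":-84,"dz":-2,"ax":0,"ay":0,"az":0,"fingers":80},{"dx":74,"dy":-84,"dz":-2,"ax":0,"ay":0,"az":0,"fingers":80}]'
cat > m4.py <<'E'
from h import *
f=shoot("wrist"); P=cloud(f); save(f,"w7.png",s=1.5)
def circ(m,z):
    c=max(cv2.findContours(m.astype(np.uint8),cv2.RETR_EXTERNAL,cv2.CHAIN_APPROX_NONE)[0],key=len)[:,0].astype(float)
    W=np.array([on_z(f,p,z)[:2] for p in c])*1000
    (x,y),r=cv2.minEnclosingCircle(W.astype(np.float32)); e=cv2.fitEllipse(W.astype(np.float32))
    return np.round([x,y,2*r],1),np.round(e[0]+e[1],1)
near=lambda x,y,r:np.linalg.norm(P[...,:2]-np.array([x,y]),axis=-1)<r
Z=P[...,2]
print("lid",circ(near(.461,.256,.045)&(Z>.040)&(Z<.055),.044))
print("timer",rect_on(f,near(.433,.171,.06)&(Z>.042)&(Z<.065),.05))
print("box",rect_on(f,near(.448,.213,.12)&(Z>.02)&(Z<.065),.04))
print("cup",circ(near(.631,.182,.045)&(Z>.056)&(Z<.078),.066))
rows(.461,.255,.12,70.5)
E
python3 m4.py
```

```text
time: 10.88
eef_pos: [0.4364, 0.1638, 0.1996]
ee_rot: [-3.139, 0.002, 1.234]
ft_force: [0.4, -0.3, 0.1]
opening: 0.0798
gripper_force: 0.0
lid (array([462.4, 253.8,  62.2]), array([462.4, 253.9,  60.4,  61.2]))
timer [433.4 171.8  63.7  63.2  67.9]
box [448.8 213.2 165.9  65.5  69.6]
cup (array([630.1, 181.1,  63.4]), array([630.3, 181.6,  59. ,  62.6]))
d [95.  -7.9 79.6] rot [-0.1  0.1  0.1] yaw now 70.6 j6 0.57 t 10.9
```

View pics/w7.png

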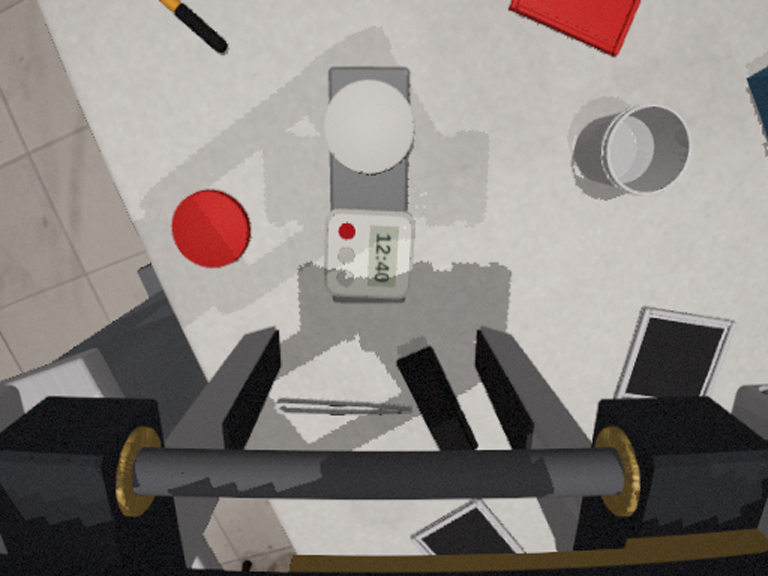

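The picture shows the white lid alone on the box at (369,127), the timer at (370,255), the cup rim at (648,150) and the red lid at (210,228). Lid and timer are 87.5 mm apart, which fits the 88 mm given. Going for the lid.

```bash
python3 -m jog '[{"dx":94.4,"dy":-6.6,"dz":60,"ax":0,"ay":0,"az":0,"fingers":86},{"dx":94.4,"dy":-6.6,"dz":60,"ax":0,"ay":0,"az":0,"fingers":86},{"dx":94.4,"dy":-6.6,"dz":100,"ax":0,"ay":0,"az":0,"fingers":86},{"dx":94.4,"dy":-6.6,"dz":130,"ax":0,"ay":0,"az":0,"fingers":86},{"dx":94.4,"dy":-6.6,"dz":145,"ax":0,"ay":0,"az":0,"fingers":86},{"dx":94.4,"dy":-6.6,"dz":145,"ax":0,"ay":0,"az":0,"fingers":86},{"dx":94.4,"dy":-6.6,"dz":145,"ax":0,"ay":0,"az":0,"fingers":86}]' 15
python3 -c "
from h import *
rows(.462,.254,.0345,70.5)"
```

```text
time: 11.52
eef_pos: [0.4625, 0.2525, 0.0543]
ee_rot: [-3.138, 0.004, 1.229]
ft_force: [-0.2, 0.2, 1.3]
opening: 0.0862
gripper_force: 0.0
d [ 1.3 -0.9 19.8] rot [-0.2  0.2 -0.1] yaw now 70.4 j6 0.73 t 11.5
```

```bash
python3 -m jog '[{"dx":1,"dy":0,"dz":12,"ax":0,"ay":0,"az":0,"fingers":86},{"dx":1,"dy":0,"dz":20,"ax":0,"ay":0,"az":0,"fingers":86},{"dx":1,"dy":0,"dz":20,"ax":0,"ay":0,"az":0,"fingers":86},{"dx":1,"dy":0,"dz":20,"ax":0,"ay":0,"az":0,"fingers":86},{"dx":1,"dy":0,"dz":20,"ax":0,"ay":0,"az":0,"fingers":50},{"dx":1,"dy":0,"dz":20,"ax":0,"ay":0,"az":0,"fingers":50},{"dx":1,"dy":0,"dz":20,"ax":0,"ay":0,"az":0,"fingers":50},{"dx":1,"dy":0,"dz":20,"ax":0,"ay":0,"az":0,"fingers":50}]' 15
python3 -m jog '[{"dx":0,"dy":0,"dz":0,"ax":0,"ay":0,"az":0,"fingers":50},{"dx":0,"dy":0,"dz":0,"ax":0,"ay":0,"az":0,"fingers":50}]'
```

```text
time: 12.18
eef_pos: [0.4637, 0.2554, 0.037]
ee_rot: [3.141, -0.001, 1.231]
ft_force: [-0.2, -0.0, 0.5]
opening: 0.0625
gripper_force: 0.1
time: 12.35
eef_pos: [0.4636, 0.2554, 0.0369]
ee_rot: [3.141, -0.0, 1.231]
ft_force: [-1.0, -0.8, 2.4]
opening: 0.0605
gripper_force: 14.9
```

```bash
python3 - <<'E'
from h import *
f=shoot("wrist"); save(f,"w8.png",(120,120,400,320),2.5)
s=arm.get_state(); print(s["opening"],s["gripper_force"],s["ft_force"],s["eef_pos"])
E
```

```text
0.06030949409393104 14.892492910585133 [-0.2304096   0.53876862  2.37084736] [0.46357993 0.25543205 0.03689927]
```

View pics/w8.png

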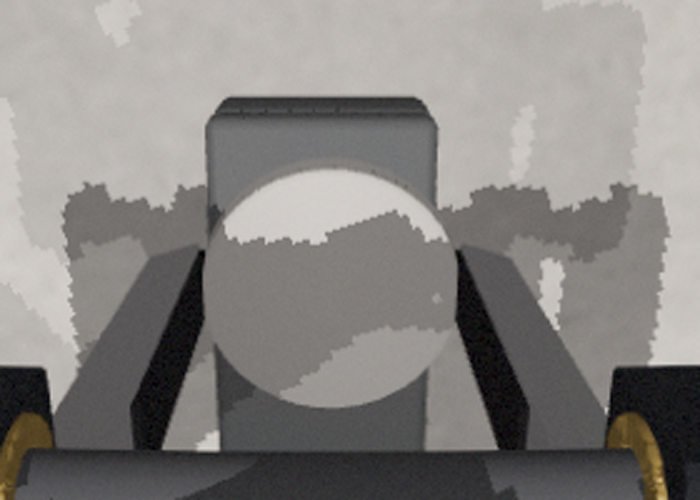

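The picture shows the lid at (330,290) held squarely between both pads at (200,265) and (460,265). Lifting it and measuring where it sits in the hand.

```bash
python3 -m jog '[{"dx":0,"dy":0,"dz":-5,"ax":0,"ay":0,"az":0,"fingers":50},{"dx":0,"dy":0,"dz":-20,"ax":0,"ay":0,"az":0,"fingers":50},{"dx":0,"dy":0,"dz":-50,"ax":0,"ay":0,"az":0,"fingers":50},{"dx":0,"dy":0,"dz":-90,"ax":0,"ay":0,"az":0,"fingers":50},{"dx":0,"dy":0,"dz":-110,"ax":0,"ay":0,"az":0,"fingers":50},{"dx":0,"dy":0,"dz":-110,"ax":0,"ay":0,"az":0,"fingers":50},{"dx":0,"dy":0,"dz":-110,"ax":0,"ay":0,"az":0,"fingers":50}]'
cat > m5.py <<'E'
from h import *
f=shoot("wrist"); P=cloud(f); s=arm.get_state(); R=Ro.from_euler("xyz",s["ee_rot"]).as_matrix()
T=(P-s["eef_pos"])@R  # tool coords
im=f["image"].astype(int); white=(im.min(2)>90)&(np.ptp(im,axis=2)<40)
m=(abs(T[...,2])<.02)&(abs(T[...,1])<.031)&(abs(T[...,0])<.05)&np.isfinite(T[...,0])
q=T[m]*1000; A=np.c_[q[:,:2],np.ones(len(q))]; c=np.linalg.lstsq(A,q[:,2],rcond=None)[0]
print(m.sum(),"x",np.percentile(q[:,0],[.5,99.5]).round(1),"y",np.percentile(q[:,1],[.5,99.5]).round(1),"plane z=",c.round(3),"z med",np.median(q[:,2]).round(1))
rows(.6302,.1813,.12,70.5); print(s["opening"],s["gripper_force"])
E
python3 m5.py
```

```text
time: 12.98
eef_pos: [0.4643, 0.2556, 0.148]
ee_rot: [3.139, -0.002, 1.231]
ft_force: [0.1, 0.0, -1.7]
opening: 0.0606
gripper_force: 14.8
8246 x [-29.8  30.2] y [-29.7  30.3] plane z= [ 2.100e-02  7.000e-03 -8.027e+00] z med -8.1
d [-13.9 182.1  25.9] rot [-0.  0.  0.] yaw now 70.5 j6 0.74 t 13.0
0.06038006138640018 14.842428638512501
```

```bash
python3 -m jog '[{"dx":-14,"dy":182,"dz":30,"ax":0,"ay":0,"az":0,"fingers":50},{"dx":-14,"dy":182,"dz":30,"ax":0,"ay":0,"az":0,"fingers":50},{"dx":-14,"dy":182,"dz":30,"ax":0,"ay":0,"az":0,"fingers":50},{"dx":-14,"dy":182,"dz":30,"ax":0,"ay":0,"az":0,"fingers":50},{"dx":-14,"dy":182,"dz":30,"ax":0,"ay":0,"az":0,"fingers":50},{"dx":-14,"dy":182,"dz":30,"ax":0,"ay":0,"az":0,"fingers":50},{"dx":-14,"dy":182,"dz":30,"ax":0,"ay":0,"az":0,"fingers":50},{"dx":-14,"dy":182,"dz":30,"ax":0,"ay":0,"az":0,"fingers":50}]'
python3 - <<'E'
from h import *
f=shoot("wrist"); save(f,"w9.png",(120,100,400,320),2.5)
rows(.6302,.1813,.07,70.5)
E
```

```text
time: 13.7
eef_pos: [0.6287, 0.1818, 0.1147]
ee_rot: [-3.138, 0.001, 1.232]
ft_force: [0.4, 0.3, -0.3]
opening: 0.0608
gripper_force: 14.8
d [-0.3  1.7 45.7] rot [-0.1  0.   0.1] yaw now 70.6 j6 0.53 t 13.8
```

View pics/w9.png

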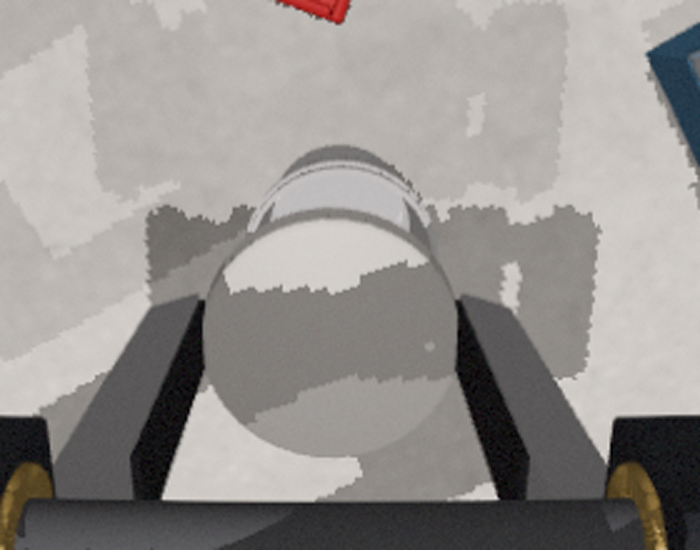

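The picture shows the cup rim at (340,180) below and ahead of the held lid at (330,335). It lies about 2 mm to the right, as computed. Lowering in small steps.

```bash
python3 -m jog '[{"dx":0,"dy":2,"dz":25,"ax":0,"ay":0,"az":0,"fingers":50},{"dx":0,"dy":2,"dz":38,"ax":0,"ay":0,"az":0,"fingers":50},{"dx":0,"dy":2,"dz":44,"ax":0,"ay":0,"az":0,"fingers":50},{"dx":0,"dy":2,"dz":45,"ax":0,"ay":0,"az":0,"fingers":50},{"dx":0,"dy":2,"dz":45,"ax":0,"ay":0,"az":0,"fingers":50},{"dx":0,"dy":2,"dz":45,"ax":0,"ay":0,"az":0,"fingers":50},{"dx":0,"dy":2,"dz":45,"ax":0,"ay":0,"az":0,"fingers":50}]'
python3 -c "
from h import *
rows(.6302,.1813,.068,70.5)"
python3 -m jog '[{"dx":0,"dy":0,"dz":1.5,"ax":0,"ay":0,"az":0,"fingers":50},{"dx":0,"dy":0,"dz":1.5,"ax":0,"ay":0,"az":0,"fingers":50},{"dx":0,"dy":0,"dz":1.5,"ax":0,"ay":0,"az":0,"fingers":50},{"dx":0,"dy":0,"dz":1.5,"ax":0,"ay":0,"az":0,"fingers":50}]'
```

```text
time: 14.33
eef_pos: [0.6329, 0.181, 0.0728]
ee_rot: [3.14, -0.001, 1.231]
ft_force: [-0.6, -0.3, -0.2]
opening: 0.0607
gripper_force: 14.8
d [-0.6 -2.6  4.8] rot [ 0.1 -0.1  0. ] yaw now 70.5 j6 0.53 t 14.3
time: 14.67
eef_pos: [0.6324, 0.1807, 0.0701]
ee_rot: [3.141, 0.0, 1.231]
ft_force: [-0.5, -0.9, 0.4]
opening: 0.0606
gripper_force: 14.8
```

```bash
python3 -m jog '[{"dx":0,"dy":-2,"dz":0,"ax":0,"ay":0,"az":0,"fingers":50},{"dx":0,"dy":-2,"dz":1,"ax":0,"ay":0,"az":0,"fingers":50},{"dx":0,"dy":-2,"dz":1.5,"ax":0,"ay":0,"az":0,"fingers":50},{"dx":0,"dy":-2,"dz":1.5,"ax":0,"ay":0,"az":0,"fingers":50},{"dx":0,"dy":-2,"dz":1.5,"ax":0,"ay":0,"az":0,"fingers":50}]'
python3 -m jog '[{"dx":0,"dy":0,"dz":1,"ax":0,"ay":0,"az":0,"fingers":50},{"dx":0,"dy":0,"dz":1,"ax":0,"ay":0,"az":0,"fingers":50},{"dx":0,"dy":0,"dz":1,"ax":0,"ay":0,"az":0,"fingers":50}]'
```

```text
time: 15.08
eef_pos: [0.6303, 0.1815, 0.0688]
ee_rot: [3.142, -0.0, 1.231]
ft_force: [-1.2, 0.1, 2.6]
opening: 0.0606
gripper_force: 15.0
time: 15.33
eef_pos: [0.6304, 0.1816, 0.0687]
ee_rot: [3.141, -0.0, 1.231]
ft_force: [-2.2, -1.2, 6.1]
opening: 0.0607
gripper_force: 15.1
```

The lid is on the rim (6 N). I'll release, rise and check from above.

```bash
python3 -m jog '[{"dx":0,"dy":0,"dz":-1,"ax":0,"ay":0,"az":0,"fingers":50},{"dx":0,"dy":0,"dz":-1,"ax":0,"ay":0,"az":0,"fingers":86},{"dx":0,"dy":0,"dz":-1,"ax":0,"ay":0,"az":0,"fingers":86},{"dx":0,"dy":0,"dz":-1,"ax":0,"ay":0,"az":0,"fingers":86},{"dx":0,"dy":0,"dz":-20,"ax":0,"ay":0,"az":0,"fingers":86},{"dx":0,"dy":0,"dz":-60,"ax":0,"ay":0,"az":0,"fingers":86},{"dx":0,"dy":0,"dz":-100,"ax":0,"ay":0,"az":0,"fingers":86},{"dx":0,"dy":0,"dz":-100,"ax":0,"ay":0,"az":0,"fingers":86}]'
python3 - <<'E'
from h import *
f=shoot("wrist"); save(f,"w10.png",(100,60,420,300),2); P=cloud(f); Z=P[...,2]
m=(np.linalg.norm(P[...,:2]-np.array([.63,.181]),axis=-1)<.05)&(Z>.068)&(Z<.085)
print(rect_on(f,m,.076)); q=P[m]*1000; print(np.linalg.lstsq(np.c_[q[:,:2],np.ones(len(q))],q[:,2],rcond=None)[0][:2].round(3),np.median(q[:,2]))
rows(.4333,.1715,.12,69.5)
E
```

```text
time: 16.0
eef_pos: [0.6347, 0.1822, 0.1778]
ee_rot: [3.127, -0.008, 1.231]
ft_force: [1.0, 0.6, 3.0]
opening: 0.0861
gripper_force: 0.0
[632.  180.3  62.3  60.4  70.1]
[-0.005 -0.012] 74.97462074488625
d [ -77.  -185.9   51.8] rot [ 0.6 -0.4  1. ] yaw now 70.5 j6 0.53 t 16.1
```

View pics/w10.png

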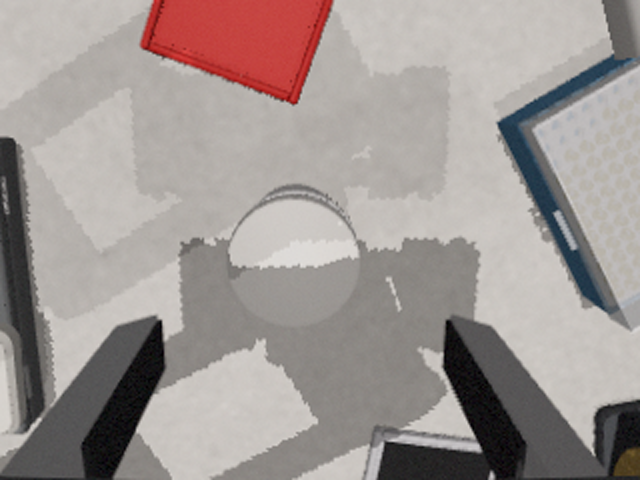

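The picture shows the lid level on the cup at (293,260), with its top at 75 mm and centred within about 2 mm. Next the timer.

```bash
python3 -m jog '[{"dx":-77,"dy":-187,"dz":0,"ax":0,"ay":0,"az":2.5,"fingers":88},{"dx":-77,"dy":-187,"dz":0,"ax":0,"ay":0,"az":2.5,"fingers":88},{"dx":-77,"dy":-187,"dz":30,"ax":0,"ay":0,"az":2.5,"fingers":88},{"dx":-77,"dy":-187,"dz":60,"ax":0,"ay":0,"az":2.5,"fingers":88},{"dx":-77,"dy":-187,"dz":70,"ax":0,"ay":0,"az":2.5,"fingers":88},{"dx":-77,"dy":-187,"dz":70,"ax":0,"ay":0,"az":2.5,"fingers":88},{"dx":-77,"dy":-187,"dz":70,"ax":0,"ay":0,"az":2.5,"fingers":88},{"dx":-77,"dy":-187,"dz":70,"ax":0,"ay":0,"az":2.5,"fingers":88}]'
python3 -m jog '[{"dx":0,"dy":0,"dz":0,"ax":0,"ay":0,"az":0,"fingers":88},{"dx":0,"dy":0,"dz":0,"ax":0,"ay":0,"az":0,"fingers":88}]'
python3 - <<'E'
from h import *
f=shoot("wrist"); P=cloud(f); Z=P[...,2]
m=(np.linalg.norm(P[...,:2]-np.array([.433,.171]),axis=-1)<.055)&(Z>.042)&(Z<.065)
print("timer",rect_on(f,m,.05))
m=(np.linalg.norm(P[...,:2]-np.array([.448,.213]),axis=-1)<.12)&(Z>.028)&(Z<.039)
print("box",rect_on(f,m,.034))
rows(.4333,.1715,.041,68)
E
```

```text
time: 16.72
eef_pos: [0.4278, 0.1709, 0.0965]
ee_rot: [-3.141, 0.001, 1.188]
ft_force: [0.8, -0.6, 0.1]
opening: 0.088
gripper_force: 0.0
time: 16.88
eef_pos: [0.4308, 0.1714, 0.0991]
ee_rot: [3.139, -0.002, 1.187]
ft_force: [-0.4, 0.2, 0.2]
opening: 0.088
gripper_force: 0.0
timer [433.6 172.9  63.   62.9  67.9]
box [458.6 245.3  99.9  56.7  70.5]
d [ 1.   2.2 58. ] rot [ 0.2 -0.1  0. ] yaw now 68.0 j6 0.64 t 16.9
```

```bash
python3 -m jog '[{"dx":1,"dy":2,"dz":30,"ax":0,"ay":0,"az":0,"fingers":88},{"dx":1,"dy":2,"dz":50,"ax":0,"ay":0,"az":0,"fingers":88},{"dx":1,"dy":2,"dz":58,"ax":0,"ay":0,"az":0,"fingers":88},{"dx":1,"dy":2,"dz":58,"ax":0,"ay":0,"az":0,"fingers":88},{"dx":1,"dy":2,"dz":58,"ax":0,"ay":0,"az":0,"fingers":88},{"dx":1,"dy":2,"dz":58,"ax":0,"ay":0,"az":0,"fingers":50},{"dx":1,"dy":2,"dz":58,"ax":0,"ay":0,"az":0,"fingers":50},{"dx":1,"dy":2,"dz":58,"ax":0,"ay":0,"az":0,"fingers":50}]' 18
python3 -m jog '[{"dx":0,"dy":0,"dz":0,"ax":0,"ay":0,"az":0,"fingers":50},{"dx":0,"dy":0,"dz":0,"ax":0,"ay":0,"az":0,"fingers":50},{"dx":0,"dy":0,"dz":0,"ax":0,"ay":0,"az":0,"fingers":50}]'
```

```text
time: 17.6
eef_pos: [0.4317, 0.1715, 0.0409]
ee_rot: [3.139, -0.002, 1.188]
ft_force: [0.8, 0.3, -0.0]
opening: 0.0718
gripper_force: 0.0
time: 17.85
eef_pos: [0.4313, 0.1714, 0.0404]
ee_rot: [3.14, -0.001, 1.188]
ft_force: [-0.6, -0.1, 3.2]
opening: 0.0639
gripper_force: 18.0
```

```bash
python3 -m jog '[{"dx":0,"dy":0,"dz":-5,"ax":0,"ay":0,"az":0,"fingers":50},{"dx":0,"dy":0,"dz":-20,"ax":0,"ay":0,"az":0,"fingers":50},{"dx":0,"dy":0,"dz":-50,"ax":0,"ay":0,"az":0,"fingers":50},{"dx":0,"dy":0,"dz":-80,"ax":0,"ay":0,"az":0,"fingers":50},{"dx":0,"dy":0,"dz":-100,"ax":0,"ay":0,"az":0,"fingers":50},{"dx":0,"dy":0,"dz":-100,"ax":0,"ay":0,"az":0,"fingers":50},{"dx":0,"dy":0,"dz":-100,"ax":0,"ay":0,"az":0,"fingers":50}]'
python3 m5.py; python3 -c "
from h import *
rows(.615,-.075,.14,62)"
```

```text
time: 18.43
eef_pos: [0.4312, 0.1714, 0.1405]
ee_rot: [3.14, -0.001, 1.188]
ft_force: [0.4, 0.1, -0.4]
opening: 0.0643
gripper_force: 18.0
10572 x [-29.2  32.9] y [-30.2  30.6] plane z= [ 3.5000e-02  1.0000e-03 -1.0748e+01] z med -10.9
d [ 84.2 181.7  18.6] rot [-0.   0.  -2.5] yaw now 68.0 j6 0.64 t 18.5
0.0638592956994036 17.999549210071564
d [-159.2  263.4   -1.3] rot [-0.  0.  6.] yaw now 68.0 j6 0.64 t 18.5
```

```bash
python3 -m jog '[{"dx":-159,"dy":263,"dz":0,"ax":0,"ay":0,"az":6,"fingers":50},{"dx":-159,"dy":263,"dz":0,"ax":0,"ay":0,"az":6,"fingers":50},{"dx":-159,"dy":263,"dz":0,"ax":0,"ay":0,"az":6,"fingers":50},{"dx":-159,"dy":263,"dz":0,"ax":0,"ay":0,"az":6,"fingers":50},{"dx":-159,"dy":263,"dz":0,"ax":0,"ay":0,"az":6,"fingers":50},{"dx":-159,"dy":263,"dz":0,"ax":0,"ay":0,"az":6,"fingers":50},{"dx":-159,"dy":263,"dz":0,"ax":0,"ay":0,"az":6,"fingers":50},{"dx":-159,"dy":263,"dz":0,"ax":0,"ay":0,"az":6,"fingers":50}]'
python3 -m jog '[{"dx":0,"dy":0,"dz":0,"ax":0,"ay":0,"az":0,"fingers":50},{"dx":0,"dy":0,"dz":0,"ax":0,"ay":0,"az":0,"fingers":50},{"dx":0,"dy":0,"dz":0,"ax":0,"ay":0,"az":0,"fingers":50}]'
python3 - <<'E'
from h import *
f=shoot("wrist"); save(f,"w11.png",s=1.2); g=f["image"].astype(int).max(2)
for q in nets.find_in("timer_tray",f)[:2]:
    r=np.array(q["rect"]).astype(int); print(q["confidence"],r); m=np.zeros(g.shape,bool); m[max(0,r[1]):r[3],max(0,r[0]):r[2]]=1
    m&=g<75
    if m.sum()>100: print(rect_on(f,m,.003))
rows(.6539,-.0164,.14,62)
E
```

```text
time: 19.15
eef_pos: [0.6157, -0.0792, 0.1355]
ee_rot: [-3.138, 0.003, 1.079]
ft_force: [-0.2, 0.7, -0.3]
opening: 0.0638
gripper_force: 18.0
time: 19.4
eef_pos: [0.6137, -0.0735, 0.1375]
ee_rot: [-3.138, 0.001, 1.083]
ft_force: [-0.5, 0.6, 0.3]
opening: 0.0635
gripper_force: 18.0
0.79 [216  62 309 161]
[655.3 -18.3  72.4  72.4  61.8]
d [68.6  8.7 -1.2] rot [-0.1  0.   0.1] yaw now 62.1 j6 0.28 t 19.5
```

View pics/w11.png

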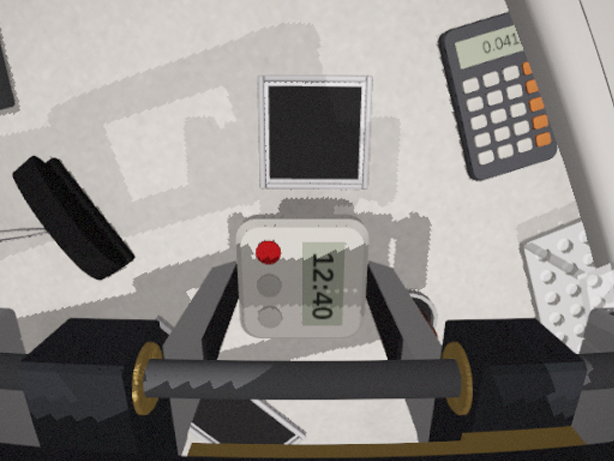

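The picture shows the tray square to the hand at (315,132), and the timer held face up at (302,278).

```bash
python3 -m jog '[{"dx":66,"dy":10,"dz":0,"ax":0,"ay":0,"az":0,"fingers":50},{"dx":66,"dy":10,"dz":30,"ax":0,"ay":0,"az":0,"fingers":50},{"dx":66,"dy":10,"dz":60,"ax":0,"ay":0,"az":0,"fingers":50},{"dx":66,"dy":10,"dz":90,"ax":0,"ay":0,"az":0,"fingers":50},{"dx":66,"dy":10,"dz":110,"ax":0,"ay":0,"az":0,"fingers":50},{"dx":66,"dy":10,"dz":115,"ax":0,"ay":0,"az":0,"fingers":50},{"dx":66,"dy":10,"dz":115,"ax":0,"ay":0,"az":0,"fingers":50},{"dx":66,"dy":10,"dz":115,"ax":0,"ay":0,"az":0,"fingers":50}]'
python3 -m jog '[{"dx":0,"dy":0,"dz":0,"ax":0,"ay":0,"az":0,"fingers":50},{"dx":0,"dy":0,"dz":0,"ax":0,"ay":0,"az":0,"fingers":50},{"dx":0,"dy":0,"dz":0,"ax":0,"ay":0,"az":0,"fingers":50}]'
python3 -c "
from h import *
rows(.6541,-.0191,.0105,62)"
```

```text
time: 20.17
eef_pos: [0.6553, -0.0203, 0.0259]
ee_rot: [3.14, -0.001, 1.084]
ft_force: [0.0, -0.2, 0.5]
opening: 0.064
gripper_force: 18.0
time: 20.42
eef_pos: [0.6561, -0.0211, 0.0267]
ee_rot: [3.138, -0.001, 1.083]
ft_force: [0.3, -0.3, -0.1]
opening: 0.0636
gripper_force: 18.0
d [ 0.8 -2.8 16.2] rot [ 0.2 -0.1  0. ] yaw now 62.0 j6 0.37 t 20.4
```

```bash
python3 -m jog '[{"dx":1,"dy":-3,"dz":8,"ax":0,"ay":0,"az":0,"fingers":50},{"dx":1,"dy":-3,"dz":12,"ax":0,"ay":0,"az":0,"fingers":50},{"dx":1,"dy":-3,"dz":14.5,"ax":0,"ay":0,"az":0,"fingers":50},{"dx":1,"dy":-3,"dz":16,"ax":0,"ay":0,"az":0,"fingers":50},{"dx":1,"dy":-3,"dz":16,"ax":0,"ay":0,"az":0,"fingers":50},{"dx":1,"dy":-3,"dz":16,"ax":0,"ay":0,"az":0,"fingers":50},{"dx":1,"dy":-3,"dz":16,"ax":0,"ay":0,"az":0,"fingers":50}]'
python3 -m jog '[{"dx":0,"dy":0,"dz":1,"ax":0,"ay":0,"az":0,"fingers":50},{"dx":0,"dy":0,"dz":1,"ax":0,"ay":0,"az":0,"fingers":50},{"dx":0,"dy":0,"dz":1,"ax":0,"ay":0,"az":0,"fingers":50}]'
```

```text
time: 21.0
eef_pos: [0.6519, -0.0184, 0.0093]
ee_rot: [-3.14, 0.001, 1.083]
ft_force: [-3.5, 1.3, 6.3]
opening: 0.0639
gripper_force: 18.0
time: 21.25
eef_pos: [0.6519, -0.0184, 0.0093]
ee_rot: [-3.14, 0.001, 1.083]
ft_force: [-5.4, 0.3, 9.4]
opening: 0.064
gripper_force: 18.0
```

Contact came at the expected height. Releasing.

```bash
python3 -m jog '[{"dx":0,"dy":0,"dz":-1.5,"ax":0,"ay":0,"az":0,"fingers":50},{"dx":0,"dy":0,"dz":-1.5,"ax":0,"ay":0,"az":0,"fingers":80},{"dx":0,"dy":0,"dz":-1.5,"ax":0,"ay":0,"az":0,"fingers":80},{"dx":0,"dy":0,"dz":-1.5,"ax":0,"ay":0,"az":0,"fingers":80},{"dx":0,"dy":0,"dz":-20,"ax":0,"ay":0,"az":0,"fingers":80},{"dx":0,"dy":0,"dz":-60,"ax":0,"ay":0,"az":0,"fingers":80},{"dx":0,"dy":0,"dz":-100,"ax":0,"ay":0,"az":0,"fingers":80},{"dx":0,"dy":0,"dz":-140,"ax":0,"ay":0,"az":0,"fingers":80}]'
python3 - <<'E'
from h import *
f=shoot("wrist"); save(f,"w12.png",s=1.2); P=cloud(f); Z=P[...,2]
m=(np.linalg.norm(P[...,:2]-np.array([.655,-.018]),axis=-1)<.06)&(Z>.012)&(Z<.03)
print(rect_on(f,m,.019)); q=P[m]*1000; print(np.linalg.lstsq(np.c_[q[:,:2],np.ones(len(q))],q[:,2],rcond=None)[0][:2].round(3),np.median(q[:,2]))
rows(.448,.213,.15,70.5)
E
```

```text
time: 21.92
eef_pos: [0.652, -0.0186, 0.1477]
ee_rot: [-3.139, 0.001, 1.083]
ft_force: [0.6, 0.3, -0.0]
opening: 0.0799
gripper_force: 0.0
[654.4 -18.2  63.1  63.  -28. ]
[-0.006 -0.004] 18.636764583364744
d [ 107.  -293.4    5.8] rot [ 0.9 -0.3 -8.5] yaw now 62.0 j6 0.37 t 22.0
```

View pics/w12.png

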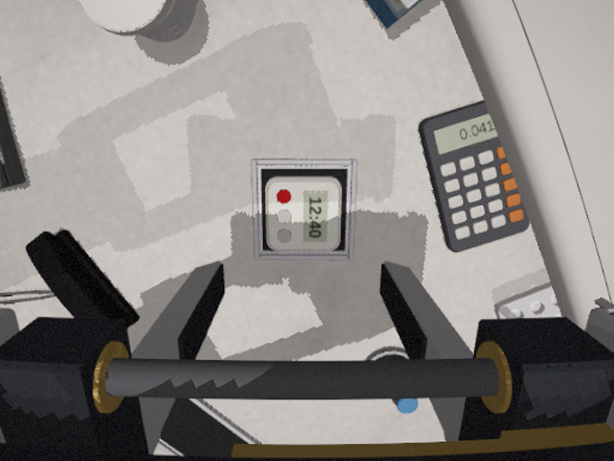

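The picture shows the timer face up and level inside the square tray at (305,212), with the vial's cap still in its dish at (405,405). I've now viewed 15 pictures, one over the limit of 14, so from here I check by numbers only. On to the box.

```bash
python3 -m jog '[{"dx":46,"dy":-284,"dz":-40,"ax":0,"ay":0,"az":-8.5,"fingers":85},{"dx":46,"dy":-284,"dz":-40,"ax":0,"ay":0,"az":-8.5,"fingers":85},{"dx":46,"dy":-284,"dz":-40,"ax":0,"ay":0,"az":-8.5,"fingers":85},{"dx":46,"dy":-284,"dz":-40,"ax":0,"ay":0,"az":-8.5,"fingers":85},{"dx":46,"dy":-284,"dz":-40,"ax":0,"ay":0,"az":-8.5,"fingers":85},{"dx":46,"dy":-284,"dz":-40,"ax":0,"ay":0,"az":-8.5,"fingers":85},{"dx":46,"dy":-284,"dz":-40,"ax":0,"ay":0,"az":-8.5,"fingers":85},{"dx":46,"dy":-284,"dz":-40,"ax":0,"ay":0,"az":-8.5,"fingers":85}]'
python3 -m jog '[{"dx":0,"dy":0,"dz":0,"ax":0,"ay":0,"az":0,"fingers":85},{"dx":0,"dy":0,"dz":0,"ax":0,"ay":0,"az":0,"fingers":85},{"dx":0,"dy":0,"dz":0,"ax":0,"ay":0,"az":0,"fingers":85}]'
python3 - <<'E'
from h import *
f=shoot("wrist"); P=cloud(f); Z=P[...,2]
m=(np.linalg.norm(P[...,:2]-np.array([.448,.213]),axis=-1)<.12)&(Z>.028)&(Z<.04)
print("box",rect_on(f,m,.034),np.median(Z[m]))
m=(np.linalg.norm(P[...,:2]-np.array([.63,.181]),axis=-1)<.05)&(Z>.068)&(Z<.085)
print("lid",m.sum(),rect_on(f,m,.076) if m.sum()>50 else "")
rows(.448,.213,.1,70.5)
E
```

```text
time: 22.63
eef_pos: [0.4195, 0.1587, 0.1889]
ee_rot: [-3.141, -0.003, 1.237]
ft_force: [0.8, 0.1, 0.4]
opening: 0.0846
gripper_force: 0.0
time: 22.88
eef_pos: [0.4242, 0.1544, 0.1869]
ee_rot: [-3.141, 0.001, 1.23]
ft_force: [-0.1, -0.1, -0.5]
opening: 0.085
gripper_force: 0.0
box [447.4 212.6 167.8  56.7  70.5] 0.03349822784422035
lid 3631 [628.5 180.1  65.6  60.9 -22.2]
d [63.4  2.8 86.7] rot [-0.   0.1 -0.1] yaw now 70.4 j6 0.56 t 22.9
```

```bash
python3 -m jog '[{"dx":63,"dy":2.4,"dz":35,"ax":0,"ay":0,"az":0,"fingers":85},{"dx":63,"dy":2.4,"dz":70,"ax":0,"ay":0,"az":0,"fingers":85},{"dx":63,"dy":2.4,"dz":105,"ax":0,"ay":0,"az":0,"fingers":85},{"dx":63,"dy":2.4,"dz":130,"ax":0,"ay":0,"az":0,"fingers":85},{"dx":63,"dy":2.4,"dz":135,"ax":0,"ay":0,"az":0,"fingers":85},{"dx":63,"dy":2.4,"dz":135,"ax":0,"ay":0,"az":0,"fingers":85},{"dx":63,"dy":2.4,"dz":135,"ax":0,"ay":0,"az":0,"fingers":85}]' 30
python3 -m jog '[{"dx":0,"dy":0,"dz":0,"ax":0,"ay":0,"az":0,"fingers":85},{"dx":0,"dy":0,"dz":0,"ax":0,"ay":0,"az":0,"fingers":85},{"dx":0,"dy":0,"dz":0,"ax":0,"ay":0,"az":0,"fingers":85}]'
python3 -c "
from h import *
rows(.4474,.2126,.0105,70.5)"
```

```text
time: 23.52
eef_pos: [0.448, 0.2133, 0.0535]
ee_rot: [3.141, -0.001, 1.23]
ft_force: [0.4, 1.0, -0.4]
opening: 0.0851
gripper_force: 0.0
time: 23.77
eef_pos: [0.4483, 0.214, 0.0548]
ee_rot: [3.138, -0.003, 1.231]
ft_force: [0.1, -0.5, -1.0]
opening: 0.085
gripper_force: 0.0
d [-1.7 -0.6 44.3] rot [ 0.2 -0.2  0. ] yaw now 70.5 j6 0.67 t 23.8
```

```bash
python3 -m jog '[{"dx":-1.5,"dy":0,"dz":25,"ax":0,"ay":0,"az":0,"fingers":85},{"dx":-1.5,"dy":0,"dz":40,"ax":0,"ay":0,"az":0,"fingers":85},{"dx":-1.5,"dy":0,"dz":44,"ax":0,"ay":0,"az":0,"fingers":85},{"dx":-1.5,"dy":0,"dz":44,"ax":0,"ay":0,"az":0,"fingers":85},{"dx":-1.5,"dy":0,"dz":44,"ax":0,"ay":0,"az":0,"fingers":85},{"dx":-1.5,"dy":0,"dz":44,"ax":0,"ay":0,"az":0,"fingers":45},{"dx":-1.5,"dy":0,"dz":44,"ax":0,"ay":0,"az":0,"fingers":45},{"dx":-1.5,"dy":0,"dz":44,"ax":0,"ay":0,"az":0,"fingers":45}]' 30
python3 -m jog '[{"dx":0,"dy":0,"dz":0,"ax":0,"ay":0,"az":0,"fingers":45},{"dx":0,"dy":0,"dz":0,"ax":0,"ay":0,"az":0,"fingers":45},{"dx":0,"dy":0,"dz":0,"ax":0,"ay":0,"az":0,"fingers":45},{"dx":0,"dy":0,"dz":0,"ax":0,"ay":0,"az":0,"fingers":45}]'
```

```text
time: 24.43
eef_pos: [0.447, 0.2126, 0.0096]
ee_rot: [3.14, -0.001, 1.231]
ft_force: [-0.0, -0.3, -0.9]
opening: 0.0682
gripper_force: 0.0
time: 24.77
eef_pos: [0.4464, 0.2125, 0.0089]
ee_rot: [3.141, -0.0, 1.231]
ft_force: [-0.7, 0.6, 3.2]
opening: 0.0555
gripper_force: 30.0
```

```bash
python3 -m jog '[{"dx":0,"dy":0,"dz":-5,"ax":0,"ay":0,"az":0,"fingers":45},{"dx":0,"dy":0,"dz":-20,"ax":0,"ay":0,"az":0,"fingers":45},{"dx":0,"dy":0,"dz":-45,"ax":0,"ay":0,"az":0,"fingers":45},{"dx":0,"dy":0,"dz":-75,"ax":0,"ay":0,"az":0,"fingers":45},{"dx":0,"dy":0,"dz":-100,"ax":0,"ay":0,"az":0,"fingers":45},{"dx":0,"dy":0,"dz":-110,"ax":0,"ay":0,"az":0,"fingers":45},{"dx":0,"dy":0,"dz":-110,"ax":0,"ay":0,"az":0,"fingers":45}]'
python3 -m jog '[{"dx":-30,"dy":10,"dz":0,"ax":0,"ay":0,"az":0,"fingers":45},{"dx":-60,"dy":20,"dz":0,"ax":0,"ay":0,"az":0,"fingers":45},{"dx":-90,"dy":30,"dz":0,"ax":0,"ay":0,"az":0,"fingers":45},{"dx":-120,"dy":40,"dz":0,"ax":0,"ay":0,"az":0,"fingers":45},{"dx":-150,"dy":50,"dz":0,"ax":0,"ay":0,"az":0,"fingers":45},{"dx":-180,"dy":60,"dz":0,"ax":0,"ay":0,"az":0,"fingers":45},{"dx":-200,"dy":66,"dz":0,"ax":0,"ay":0,"az":0,"fingers":45},{"dx":-200,"dy":66,"dz":0,"ax":0,"ay":0,"az":0,"fingers":45}]'
python3 -m jog '[{"dx":-30,"dy":10,"dz":0,"ax":0,"ay":0,"az":-5,"fingers":45},{"dx":-60,"dy":20,"dz":0,"ax":0,"ay":0,"az":-10,"fingers":45},{"dx":-90,"dy":30,"dz":0,"ax":0,"ay":0,"az":-16,"fingers":45},{"dx":-120,"dy":40,"dz":0,"ax":0,"ay":0,"az":-22,"fingers":45},{"dx":-150,"dy":50,"dz":0,"ax":0,"ay":0,"az":-28,"fingers":45},{"dx":-180,"dy":60,"dz":0,"ax":0,"ay":0,"az":-33,"fingers":45},{"dx":-193,"dy":66,"dz":0,"ax":0,"ay":0,"az":-37,"fingers":45},{"dx":-193,"dy":66,"dz":0,"ax":0,"ay":0,"az":-37,"fingers":45}]'
python3 -m jog '[{"dx":0,"dy":0,"dz":0,"ax":0,"ay":0,"az":0,"fingers":45},{"dx":0,"dy":0,"dz":0,"ax":0,"ay":0,"az":0,"fingers":45},{"dx":0,"dy":0,"dz":0,"ax":0,"ay":0,"az":0,"fingers":45}]'
python3 - <<'E'
from h import *
rows(.440,-.202,.05,107.4)
f=shoot("wrist"); P=cloud(f); s=arm.get_state(); R=Ro.from_euler("xyz",s["ee_rot"]).as_matrix(); T=(P-s["eef_pos"])@R*1000
m=(T[...,2]>-40)&(T[...,2]<-15)&(abs(T[...,1])<26)&(abs(T[...,0])<110); q=T[m]
print(np.percentile(q[:,0],[.5,99.5]).round(1),np.median(q[:,2]).round(1),np.linalg.lstsq(np.c_[q[:,:2],np.ones(len(q))],q[:,2],rcond=None)[0].round(3))
E
```

```text
time: 25.35
eef_pos: [0.4479, 0.2129, 0.1213]
ee_rot: [3.137, -0.003, 1.231]
ft_force: [-0.6, 0.2, -1.7]
opening: 0.0558
gripper_force: 30.0
time: 26.02
eef_pos: [0.4401, -0.0016, 0.1159]
ee_rot: [-3.138, 0.003, 1.226]
ft_force: [-0.4, -0.5, -2.0]
opening: 0.0555
gripper_force: 30.0
time: 26.68
eef_pos: [0.4389, -0.204, 0.1161]
ee_rot: [-3.139, -0.002, 1.875]
ft_force: [0.3, 0.2, -2.2]
opening: 0.0557
gripper_force: 30.0
time: 26.93
eef_pos: [0.4395, -0.2006, 0.1177]
ee_rot: [-3.141, -0.002, 1.878]
ft_force: [0.4, -0.8, -1.8]
opening: 0.0555
gripper_force: 30.0
d [-1.6  0.1 67.7] rot [-0.  -0.1  0.2] yaw now 107.6 j6 -0.85 t 26.9
[-81.3  84.4] -24.4 [ 1.0000e-03 -1.0000e-03 -2.4394e+01]
```

```bash
python3 -m jog '[{"dx":-3,"dy":0,"dz":25,"ax":0,"ay":0,"az":0,"fingers":45},{"dx":-3,"dy":0,"dz":50,"ax":0,"ay":0,"az":0,"fingers":45},{"dx":-3,"dy":0,"dz":70,"ax":0,"ay":0,"az":0,"fingers":45},{"dx":-3,"dy":0,"dz":80,"ax":0,"ay":0,"az":0,"fingers":45},{"dx":-3,"dy":0,"dz":80,"ax":0,"ay":0,"az":0,"fingers":45},{"dx":-3,"dy":0,"dz":80,"ax":0,"ay":0,"az":0,"fingers":45},{"dx":-3,"dy":0,"dz":80,"ax":0,"ay":0,"az":0,"fingers":45}]'
python3 -m jog '[{"dx":0,"dy":0,"dz":0,"ax":0,"ay":0,"az":0,"fingers":45},{"dx":0,"dy":0,"dz":0,"ax":0,"ay":0,"az":0,"fingers":45}]'
python3 - <<'E'
from h import *
rows(.4404,-.2034,.0135,107.4)
f=shoot("top"); P=cloud(f); Z=P[...,2]; g=f["image"].astype(int).max(2)
mm=np.zeros(g.shape,bool); mm[175:255,275:385]=1
print("visible dark", rect_on(f,mm&(g<60),.003), (mm&(g<60)).sum())
w=shoot("wrist"); g=w["image"].astype(int).max(2); Pw=cloud(w)
m=(g<70)&(abs(Pw[...,2]-.003)<.006)&(np.linalg.norm(Pw[...,:2]-np.array([.44,-.202]),axis=-1)<.12)
s=arm.get_state(); R=Ro.from_euler("xyz",s["ee_rot"]).as_matrix(); T=(Pw-s["eef_pos"])@R*1000
q=T[m]; print(m.sum(),np.percentile(q[:,0],[1,99]).round(1),np.percentile(q[:,1],[1,99]).round(1))
E
```

```text
time: 27.57
eef_pos: [0.4418, -0.2054, 0.0401]
ee_rot: [3.14, 0.002, 1.877]
ft_force: [0.3, 0.2, -1.8]
opening: 0.0558
gripper_force: 30.0
time: 27.73
eef_pos: [0.4417, -0.2056, 0.0401]
ee_rot: [3.14, 0.002, 1.877]
ft_force: [-0.3, 0.8, -2.0]
opening: 0.056
gripper_force: 30.0
d [ 2.6 -0.6 26.6] rot [0.1 0.1 0.1] yaw now 107.5 j6 -0.86 t 27.7
visible dark [ 431.5 -266.9  175.3  136.4  -30.7] 2749
775 [88.4 93. ] [-32.3  31.9]
```

The wrist depth shows the tray floor centred laterally (−32 to +32 mm) with its far end at 93 mm, so the alignment is good. Lowering.

```bash
python3 -m jog '[{"dx":2,"dy":0,"dz":12,"ax":0,"ay":0,"az":0,"fingers":45},{"dx":2,"dy":0,"dz":20,"ax":0,"ay":0,"az":0,"fingers":45},{"dx":2,"dy":0,"dz":24,"ax":0,"ay":0,"az":0,"fingers":45},{"dx":2,"dy":0,"dz":26,"ax":0,"ay":0,"az":0,"fingers":45},{"dx":2,"dy":0,"dz":27,"ax":0,"ay":0,"az":0,"fingers":45},{"dx":2,"dy":0,"dz":27,"ax":0,"ay":0,"az":0,"fingers":45},{"dx":2,"dy":0,"dz":27,"ax":0,"ay":0,"az":0,"fingers":45}]'
python3 -m jog '[{"dx":0,"dy":0,"dz":1,"ax":0,"ay":0,"az":0,"fingers":45},{"dx":0,"dy":0,"dz":1,"ax":0,"ay":0,"az":0,"fingers":45},{"dx":0,"dy":0,"dz":1,"ax":0,"ay":0,"az":0,"fingers":45}]'
```

```text
time: 28.42
eef_pos: [0.4403, -0.2033, 0.0119]
ee_rot: [3.141, 0.001, 1.877]
ft_force: [-1.0, 0.4, 0.2]
opening: 0.056
gripper_force: 30.0
time: 28.67
eef_pos: [0.4403, -0.2034, 0.0119]
ee_rot: [3.141, 0.001, 1.877]
ft_force: [-3.4, 1.8, 5.5]
opening: 0.0558
gripper_force: 30.0
```

```bash
python3 -m jog '[{"dx":0,"dy":0,"dz":-1,"ax":0,"ay":0,"az":0,"fingers":45},{"dx":0,"dy":0,"dz":-1,"ax":0,"ay":0,"az":0,"fingers":80},{"dx":0,"dy":0,"dz":-1,"ax":0,"ay":0,"az":0,"fingers":80},{"dx":0,"dy":0,"dz":-1,"ax":0,"ay":0,"az":0,"fingers":80},{"dx":0,"dy":0,"dz":-20,"ax":0,"ay":0,"az":0,"fingers":80},{"dx":0,"dy":0,"dz":-60,"ax":0,"ay":0,"az":0,"fingers":80},{"dx":0,"dy":0,"dz":-100,"ax":0,"ay":0,"az":0,"fingers":80},{"dx":0,"dy":0,"dz":-140,"ax":0,"ay":0,"az":0,"fingers":80}]'
python3 -m jog '[{"dx":-60,"dy":0,"dz":-40,"ax":0,"ay":0,"az":0,"fingers":80},{"dx":-60,"dy":0,"dz":-40,"ax":0,"ay":0,"az":0,"fingers":80},{"dx":-60,"dy":0,"dz":-40,"ax":0,"ay":0,"az":0,"fingers":80},{"dx":-60,"dy":0,"dz":-40,"ax":0,"ay":0,"az":0,"fingers":80}]'
python3 - <<'E'
from h import *
f=shoot("wrist"); P=cloud(f); Z=P[...,2]
m=(np.linalg.norm(P[...,:2]-np.array([.44,-.202]),axis=-1)<.12)&(Z>.028)&(Z<.045)
q=P[m]*1000; print("box",rect_on(f,m,.037),np.median(q[:,2]).round(1),np.linalg.lstsq(np.c_[q[:,:2],np.ones(len(q))],q[:,2],rcond=None)[0][:2].round(3))
m=(np.linalg.norm(P[...,:2]-np.array([.44,-.202]),axis=-1)<.13)&(Z<.06); im=f["image"].astype(int)
t=m&((im.max(2)<70)|(Z>.028)); print("floor+box",rect_on(f,t,.003))
f=shoot("top"); P=cloud(f); Z=P[...,2]; g=f["image"].astype(int).sum(2)/3
near=lambda x,y,r:np.linalg.norm(P[...,:2]-np.array([x,y]),axis=-1)<r
k=np.zeros(g.shape,bool); k[205:230,222:272]=1
print("stapler",rect_on(f,(g<60)&k,.035))
for n,x,y,z in(("vial",.656,-.206,.051),("lid",.63,.181,.076),("timer",.655,-.018,.02)):
    m=near(x,y,.045)&(abs(Z-z)<.008); print(n,m.sum(),rect_on(f,m,z) if m.sum()>10 else "")
print(arm.get_state()["time"])
E
```

```text
time: 29.33
eef_pos: [0.4396, -0.2029, 0.1515]
ee_rot: [-3.141, -0.001, 1.877]
ft_force: [2.1, -0.1, -0.5]
opening: 0.0798
gripper_force: 0.0
time: 29.67
eef_pos: [0.4587, -0.2616, 0.1914]
ee_rot: [3.14, 0.002, 1.875]
ft_force: [-0.9, -0.4, -0.2]
opening: 0.0798
gripper_force: 0.0
box [ 441.  -203.   167.6   56.3  -72.6] 36.5 [ 0.004 -0.001]
floor+box [ 440.4 -204.8  184.9   65.8  -72.3]
stapler [435.4  19.3 111.5  33.6 -84.1]
vial 45 [ 655.5 -207.2   19.3   17.1   85.8]
lid 457 [628.3 179.1  63.6  60.9  40.7]
timer 511 [649.9 -17.9  65.6  63.7 -27.4]
29.7667
```

All poses check out: the box is level at 36.5 mm inside its tray and the stapler hasn't moved.

```bash
python3 -m jog '[{"dx":0,"dy":0,"dz":0,"ax":0,"ay":0,"az":0,"fingers":80},{"dx":0,"dy":0,"dz":0,"ax":0,"ay":0,"az":0,"fingers":80},{"dx":0,"dy":0,"dz":0,"ax":0,"ay":0,"az":0,"fingers":80}]' && python3 -c "
from plant import arm
print(arm.sign_off())"
```

```text
time: 30.02
eef_pos: [0.4576, -0.2594, 0.1895]
ee_rot: [-3.141, -0.001, 1.878]
ft_force: [0.4, -0.3, -1.1]
opening: 0.0799
gripper_force: 0.0
the job is handed in; nothing more can be done
None
```

The job is handed in at 30 s: the vial is upright in the dish, the lid is on the cup (centred within about 2 mm), the timer is face up in the square tray, the slide box is flat in the long tray and the stapler hasn't moved; I viewed 15 pictures, one over the limit of 14.

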